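# Re-suspending the specimen pots of a warming carousel

### The arm

A 6-joint arm with a two-finger parallel gripper is mounted at the origin on a cart in front of the work surface, level with it; the furniture and walls round the work are solid. World frame = base frame: x ahead of the robot, y to its left, z up, the work surface at z = 0. Lengths are in m, angles in degrees, forces in N, time in s.
With the tool pointing down it reaches from about 0.25 to 0.725 m from the base axis. Payload 9.7 kg.
Tool frame: the origin (TCP) lies between the finger pads; the fingertips stand 11 mm ahead of it and the grasp point (between the pads) lies 8 mm behind it; z points along the fingers, y is the line along which they close (so a half turn about z gives the same grasp; the last joint's range is limited). The gripper opens to 85 mm and grips with 20 to 120 N. Pads are 22 mm wide; open, the fingers measure 114 mm over their backs; the gripper's body (76 mm by 85 mm) begins 54 mm behind the grasp point. The pads swing forward as they close: fully open they stand 13 mm farther back than shut.
Start: joints at [-73.969, 4.979, 10.078, 95.1, 0, 90], TCP at [0.152, -0.529, 0.242] pointing down, gripper open.
Joint ranges: [-179.16, 179.16], [-48.56, 103.87], [-65.8, 70.77], [-126.05, 130.52], [-82.76, 87.17], [-180, 180]. Speed limits (degrees/s): [127.2, 127.2, 147.25, 180, 180, 180].

### API

Orientations are given as [roll, pitch, yaw] about the fixed x, y, z axes, in that order (R = Rz(yaw) Ry(pitch) Rx(roll)).
In Python, from workcell import monitor, cams, ticket gives the robot as it stands.
- The arm moves only by the tool carry_out, never from a script. Its argument "plan" is a list of rows, each an object with "travel": the shift along the world's x, y, z as a fraction of full scale, a list of three; "angular": the turn, a rotation vector about the world's x, y, z as a fraction of full scale, a list of three; "grip": the gripper's target within -1 to 1 (fully open at 1, half-way at 0, shut at -1). In form: [{"travel": [x, y, z], "angular": [ax, ay, az], "grip": grip}, ...]. A call has 1 to 8 rows; each row is the pose to reach, as a shift and turn from the pose commanded when the call began; what a row does not reach only later rows make up. Full scale, the value 1, is 300 mm for a shift and 0.5 rad for a turn. A row lasts 1/12 s, in which the tool goes at most 41.7 mm and 7.16 degrees, less where a joint would pass 70% of its speed; a pose out of reach is approached as far as the arm can. A call with a number of a shift or a turn outside -1 to 1 is refused whole. A call with a gripper value outside its range is refused whole. The fingers move at their own pace and stop on an object; "grip_force" is the grip in N (left out, the last holds). Time passes only in rows, so rows that repeat a pose let the fingers close. It gives the time, the measured TCP pose, the force, the opening and the grip force at its end, in the units of the state.
- monitor.get_obs(): the state, without advancing time (a new reading comes with each control period).
- cams.camera(name): name is "scene" or "top" or "wrist"; returns a dict with "frame" (384x512x3 uint8, red, green, blue), "mtx" (3x3 intrinsics, pixels), "dist" ([k1, k2, p1, p2, k3] as OpenCV has them; the pictures are not rectified), "view" (4x4, takes a point from world to camera coordinates); the wrist camera has in their place "T_tool_cam" (4x4, takes a point from camera to tool coordinates, whose origin is the TCP and whose axes are the flange's). Camera axes: x right, y up, looking along -z (the intrinsics and any distortion apply to the point x, -y, -z); pixel columns grow to the right and rows downward; lengths in m; the calibration is good to about 2 mm. A picture is of the moment at which its call begins: read the wrist's pose just before it. There is no depth.
- ticket.job_done(): hands the job in; it is judged then, once.
The state is a dict: "time": time; "q": joint angles; "qd": joint speeds; "joint_efforts": joint torques, N m; "ee_pos": TCP position; "tcp_rot": TCP orientation; "wrist_force": force on the tool from outside, world axes, zero at the start; "torque": the same for the moment, N m; "opening": finger opening in m; "grasp_force": force on a finger pad.
Only numpy, scipy, OpenCV 4.12 (cv2) and the standard library are available. Lean on these libraries where they do the work, as an engineer would, in place of code of your own. Each camera call takes 0.05 s, during which the arm holds its last target. There are 200 camera calls.

### The job

The specimen pots in the warming carousel have settled and every one must be shaken up again. Taking the pots in the order in which they come round to the window: lift the carousel's spring pull ring, swing its arm anticlockwise (seen from above) until that pot's nest is at the window and let the pin drop fully home; take the pot out, hold it pressed onto the touch mixer's sprung head, fully down but without leaning on it (well under 40 N), for two full seconds, and stand it back in its nest. When the last pot is back, turn the carousel on in the same way until all pots are under the hood with an empty nest at the window and the pin home; leave the other things on the bench alone.

Things in the scene. Friction and masses are not known exactly. Their poses are not given: they have to be found in the camera images.
- carousel: Warming carousel fixed to the worktop: round white base (184 mm diameter, 30 mm high), smoked clear hood (180 mm diameter, flat roof 102 mm above the worktop). Origin: centre of its underside, z up. Hood roof and wall are cut away in one window, 104 degrees wide, about the carousel's own -x direction, down to the 38 mm radius of the steel index plate on the axis.
- load_bay (a point): Point fixed to the base: middle of the floor of the nest at the window (36 mm above the worktop, 60 mm from the axis, in the carousel's -x direction) while the pin is home. Five such nests, 72 degrees apart, turn with the turntable; each has a rim 9 mm high with a 45 mm inner diameter. Only the nest at the window can be reached.
- carousel_axis (a point): Point on the vertical turning axis of the carousel, at the top of the index plate (107 mm above the worktop).
- ring_grip (a point): Middle of the pull ring: dark knurled steel ring knob, 26 mm diameter, 14 mm high, upright on the plunger at the end of the index arm, 30 mm from the axis, 138 mm above the worktop when the pin is home. Below it: plunger housing 15 mm wide (top 125 mm), arm (top 115 mm), hub cap (119 mm). It spins freely on its stem, so a gripper need not turn while it swings the arm.
- turntable (a joint): Angle of turntable, nests and index arm, rad: 0 at the start, growing anticlockwise from above; holes at 0, 1.257, 2.513, 3.770, 5.027 (72 degrees apart), stops at -0.12 and 5.2. Turns lightly (0.03 N m) with the pin out. At the window: at 0 an empty nest, at 1.257 that of pot_1, at 2.513 pot_2, at 3.770 pot_3, at 5.027 an empty one.
- plunger (a joint): Lift of index pin and pull ring, m: 0 fully home in a hole, 0.014 upper stop. The pin clears the plate from 0.008 up; let go between holes it rests on the plate at 0.008 and slides along it until it springs into a hole. The spring pushes down with 4.2 N at 0 and 8.4 N at the top. The round pin tip finds a hole from within 3 mm.
- mixer: Touch mixer: a small heavy white body on rubber feet (80 mm diameter, 53 mm high, 0.9 kg, only standing on the worktop) with a black round rubber head on top. Origin at the centre of its underside, z up. Fixed furniture near by: to its left a microscope 0.43 m tall (x 0.19 to 0.66, y -0.19 to 0.05 m), and beyond that an analyser as tall; a shelf hangs above that at 0.49 m (x over 0.61).
- pad_top (a point): Centre of the flat top of the mixer's rubber head (54 mm diameter), 78 mm above the worktop when it is up; moves with the head.
- mixer_pad (a joint): How far the sprung head is pressed down, m: 0 up, 0.010 fully down on its stop. It takes 2 N to start and 8 N to be fully down, evenly rising between; the mixer runs from 0.008 on.
- pot_1: Specimen pot with white screw cap: 36 mm body diameter, cap 38 mm diameter from 36 to 52 mm height, 52 mm high in all, about 60 g, closed. Origin at the centre of its underside, z up. Starts in the nest that comes to the window first, at one notch of turning. May be absent.
- pot_2: Same pot, in the nest that comes to the window at two notches of turning. May be absent.
- pot_3: Same pot, in the nest that comes to the window at three notches of turning. May be absent.
- saline: Bystander: white saline bottle, 66 mm diameter, 126 mm high, origin under its centre.
- cup: Bystander: sample cup with red lid, 61 mm diameter, 68 mm high.
- counter: Bystander: hand tally counter, 54 x 45 x 18 mm.
- dropper: Bystander: small clear dropper bottle, 26 mm diameter, 70 mm high.
- notes: Bystander: pad of sticky notes, 51 x 51 x 13 mm.

How it is judged (in metres and radians):
On the way, in this order (a step that is already met when the one before it is completed fails the run):
1. pot_1: stands in its nest, the nest is at the window and the pull ring has dropped home (102 mm above the pot's underside, within 3 mm) (horizontal distance between pot_1 and load_bay below 0.009 m and z of pot_1 in the frame of carousel below 0.039 m and z of ring_grip in the frame of pot_1 below 0.105 m), for 0.2 s.
2. pot_1: pressed onto the mixer head until the head is fully down (8 of its 10 mm or more), and kept down for 1.8 s (contact force between pot_1 and mixer_pad above 3 N and z of pot_1 in the frame of mixer below 0.07 m), for 1.8 s.
3. pot_1: stands upright in its nest at the window again, let go, the ring home (all of step 1 and angle between pot_1's own z axis and vertical below 0.1 rad and contact force between pot_1 and the fingers below 0.1 N), for 0.2 s.
4. pot_2: stands in its nest, the nest is at the window and the pull ring has dropped home (102 mm above the pot's underside, within 3 mm) (horizontal distance between pot_2 and load_bay below 0.009 m and z of pot_2 in the frame of carousel below 0.039 m and z of ring_grip in the frame of pot_2 below 0.105 m), for 0.2 s.
5. pot_2: pressed onto the mixer head until the head is fully down (8 of its 10 mm or more), and kept down for 1.8 s (contact force between pot_2 and mixer_pad above 3 N and z of pot_2 in the frame of mixer below 0.07 m), for 1.8 s.
6. pot_2: stands upright in its nest at the window again, let go, the ring home (all of step 4 and angle between pot_2's own z axis and vertical below 0.1 rad and contact force between pot_2 and the fingers below 0.1 N), for 0.2 s.
7. pot_3: stands in its nest, the nest is at the window and the pull ring has dropped home (102 mm above the pot's underside, within 3 mm) (horizontal distance between pot_3 and load_bay below 0.009 m and z of pot_3 in the frame of carousel below 0.039 m and z of ring_grip in the frame of pot_3 below 0.105 m), for 0.2 s.
8. pot_3: pressed onto the mixer head until the head is fully down (8 of its 10 mm or more), and kept down for 1.8 s (contact force between pot_3 and mixer_pad above 3 N and z of pot_3 in the frame of mixer below 0.07 m), for 1.8 s.
9. pot_3: stands upright in its nest at the window again, let go, the ring home (all of step 7 and angle between pot_3's own z axis and vertical below 0.1 rad and contact force between pot_3 and the fingers below 0.1 N), for 0.2 s.
At the end, for the whole second after the job is handed in: Every pot present stands upright in its nest (within 3 mm of the floor, within 9 mm of the nest circle) and under the hood, none at the window (centre more than 55 mm from the window's nest); the index pin is home (within 2 mm) and the turntable at rest (value of joint plunger below 0.002 m and velocity of joint turntable between -0.05 and 0.05 rad/s and horizontal distance between each of pot_1, pot_2, pot_3 and load_bay above 0.055 m and horizontal distance between pot_1 and carousel_axis between 0.051 and 0.069 m and z of pot_1 in the frame of carousel between 0.033 and 0.039 m and angle between each of pot_1, pot_2, pot_3's own z axis and vertical below 0.1 rad and linear speed of each of pot_1, pot_2, pot_3 below 0.03 m/s and horizontal distance between pot_2 and carousel_axis between 0.051 and 0.069 m and z of pot_2 in the frame of carousel between 0.033 and 0.039 m and horizontal distance between pot_3 and carousel_axis between 0.051 and 0.069 m and z of pot_3 in the frame of carousel between 0.033 and 0.039 m); the robot touches nothing.
It fails at once if a pot is pressed onto the mixer head with more than 40 N (contact force between any of pot_1, pot_2, pot_3 and mixer_pad above 40 N).
It fails at once if a bystander is moved by more than 3 cm (distance of any of saline, cup, counter, dropper, notes from where it was at the start of the episode above 0.03 m).
Of pot_1, pot_2, pot_3 only 2 to 3 are there at a start; the rules pass over those that are not, and their reading is None.
At some moment in a run one of mixer may be knocked a few centimetres aside while the robot is not near it.
It also fails if it takes over 210 s, if anything falls off the work surface, if the arm or the gripper's body presses on something with over 40 N, if the wrist force passes 120 N, or if a joint passes its speed limit or range.

## Working session

There is one attempt and no reset: what is moved stays moved. The work goes in short steps, Python scripts to look and compute and a tool call to move; the robot and the scene stay as the last step left them, time stands still between calls to the robot, and variables do not carry over. Pictures are saved under pics/ and viewed, at most 14 in all, crops included, and the job is handed in when it is done.

Besides the shell and the picture viewer there is one more tool, called as name(argument=value, ...), one argument or row to a line, values as JSON. carry_out: Moves the arm, as the interface text tells. Its arguments: {"type":"object","properties":{"plan":{"type":"array","items":{"type":"object","properties":{"travel":{"type":"array","items":{"type":"number"}},"angular":{"type":"array","items":{"type":"number"}},"grip":{"type":"number"}}}},"grip_force":{"type":"number"}},"required":["plan"]}

```bash
mkdir -p pics; ls; cat > h.py <<'E'
import numpy as np, cv2
from workcell import monitor, cams, ticket
def shot(n,f=None,crop=None,s=1):
    o=monitor.get_obs(); c=cams.camera(n); im=c['frame'][:,:,::-1]
    if f:
        if crop: x0,y0,x1,y1=crop; im=im[y0:y1,x0:x1]
        cv2.imwrite('pics/'+f,cv2.resize(im,None,fx=s,fy=s,interpolation=cv2.INTER_CUBIC))
    return o,c
def view(c,o=None):
    if 'view' in c: return np.array(c['view'])
    from scipy.spatial.transform import Rotation as R
    T=np.eye(4); T[:3,:3]=R.from_euler('xyz',o['tcp_rot'],degrees=True).as_matrix(); T[:3,3]=o['ee_pos']
    return np.linalg.inv(T@np.array(c['T_tool_cam']))
def pix2w(c,V,uv,z):
    p=cv2.undistortPoints(np.array([[uv]],float),np.array(c['mtx']),np.array(c['dist']))[0,0]
    Vi=np.linalg.inv(V); d=Vi[:3,:3]@np.array([p[0],-p[1],-1]); o=Vi[:3,3]
    return o+d*(z-o[2])/d[2]
def w2pix(c,V,P):
    P=np.atleast_2d(P); q=P@V[:3,:3].T+V[:3,3]; q=q*[1,-1,-1]
    return cv2.projectPoints(q,np.zeros(3),np.zeros(3),np.array(c['mtx']),np.array(c['dist']))[0][:,0]
E
python3 - <<'E'
from h import *
o,c=shot('top','top0.png',s=1.5)
print(o); print(np.linalg.inv(view(c))[:3].round(3))
o,c=shot('scene','scene0.png',s=1.5)
print(np.linalg.inv(view(c))[:3].round(3))
E
```

```text
pics
{'time': 0.0, 'q': array([-7.39678276e+01,  5.01141540e+00,  1.00344195e+01,  9.50980238e+01,
       -1.32379133e-03,  9.00007118e+01]), 'qd': array([-0.04583555,  0.00598452, -0.01276451, -0.00915164, -0.02509483,
        0.01817948]), 'joint_efforts': array([-1.12739239e-03, -5.20392931e+01,  4.64798212e+01,  1.63098442e-02,
       -9.06176723e-06, -1.04272362e-05]), 'ee_pos': array([ 0.15183515, -0.52841504,  0.24157971]), 'tcp_rot': array([-1.79924980e+02,  1.32472213e-03,  1.60314623e+01]), 'wrist_force': array([-0.00897941,  0.68405934,  0.34169574]), 'torque': array([-0.04119682, -0.02449047,  0.05734059]), 'grasp_force': 0.0, 'opening': 0.08540698449411124}
[[ 0.022  0.986 -0.168  0.256]
 [-0.999  0.025  0.021 -0.422]
 [ 0.025  0.167  0.986  0.961]]
[[ 0.641  0.31  -0.701 -0.185]
 [-0.767  0.266 -0.584 -0.942]
 [ 0.005  0.913  0.409  0.446]]
```

View pics/top0.png

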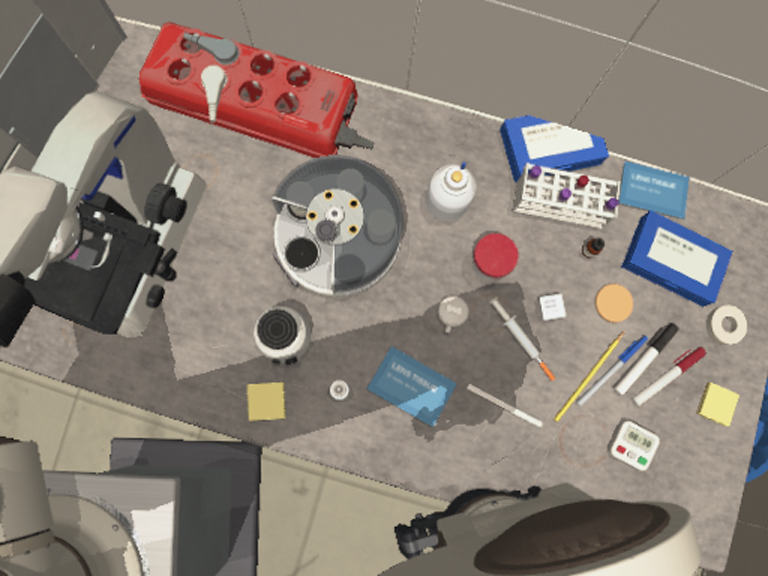

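View pics/scene0.png

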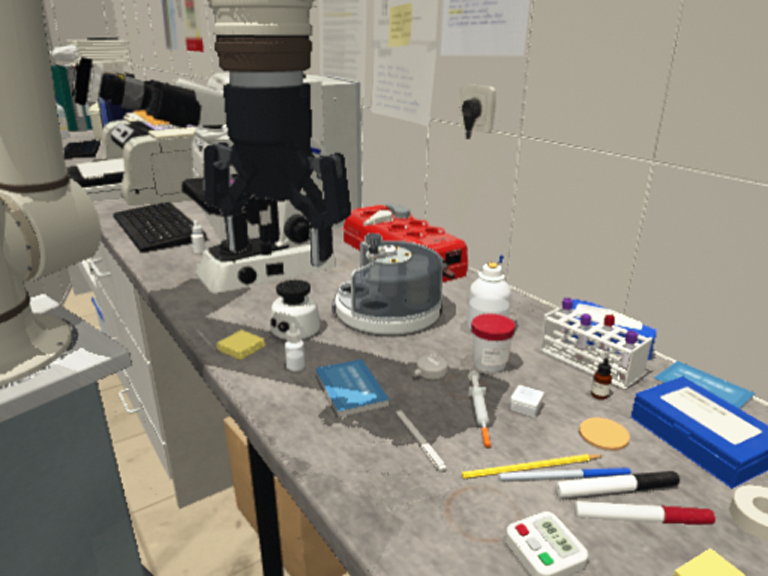

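Carousel near (337,218) of the enlarged top picture, mixer head near (280,330), window facing lower-left with an empty nest at (303,252), and the ring at about (326,230). I'll enlarge that area.

```bash
python3 - <<'E'
from h import *
o,c=shot('top','top1.png',crop=(160,95,290,255),s=3.7*1)
V=view(c); print(c['mtx'],c['dist'])
for n,uv,z in [('axis',(335/1.5,215/1.5),.107),('ring',(326/1.5,230/1.5),.145),('pad',(280/1.5,329/1.5),.078),('nest',(303/1.5,252/1.5),.036)]:
    print(n,pix2w(c,V,uv,z).round(4))
E
```

```text
[[448.28860147   0.         252.40662441]
 [  0.         448.28860147 197.005431  ]
 [  0.           0.           1.        ]] [-0.14305048  0.          0.          0.          0.        ]
axis [ 0.5074 -0.3806  0.107 ]
ring [ 0.4765 -0.3719  0.145 ]
pad [ 0.3581 -0.3117  0.078 ]
nest [ 0.473  -0.3339  0.036 ]
```

View pics/top1.png

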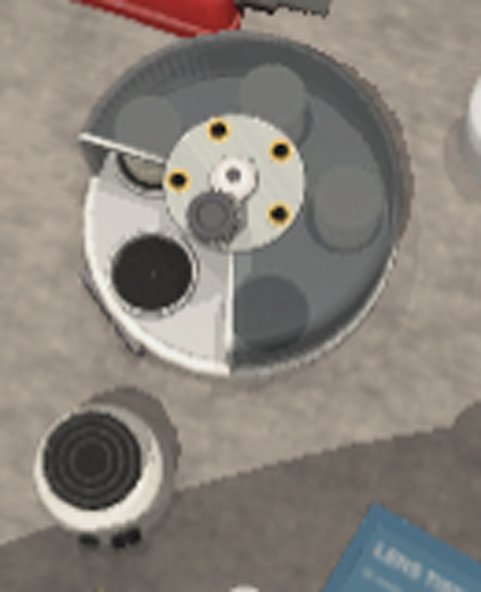

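The crop shows the plate holes at (218,130), (281,151), (279,214), (178,180), the ring at (213,217) and the head at (92,460). The three pots sit at left (145,135), top (275,95) and right (345,208), with an empty nest at (272,310), so all three are present. Next I fit the carousel pose.

```bash
python3 - <<'E'
from h import *
from scipy.optimize import least_squares
o,c=shot('top'); V=view(c)
cv=lambda x,y:((x+.5)/3.7-.5+160,(y+.5)/3.7-.5+95)
H=[pix2w(c,V,cv(*p),.107)[:2] for p in [(218,130),(281,151),(279,214),(178,180)]]
H=np.array(H); print(H.round(4))
# holes ccw in image/world; angles th0+72k : right-bottom->right-top->top->left
order=H[[2,1,0,3]]
f=lambda p:(order-[[p[0]+p[2]*np.cos(p[3]+k*1.2566),p[1]+p[2]*np.sin(p[3]+k*1.2566)] for k in range(4)]).ravel()
r=least_squares(f,[.507,-.38,.03,-2.3+np.pi/3]); 
for t0 in (-3,-2,-1,0,1,2,3):
    q=least_squares(f,[.507,-.38,.03,t0]); r=q if q.cost<r.cost else r
print(r.x.round(4),r.cost**.5,'hidden hole dir deg',np.degrees(r.x[3]+4*1.2566))
print('ring',pix2w(c,V,cv(213,217),.145).round(4),'nest',pix2w(c,V,cv(153,272),.036).round(4),'pad',pix2w(c,V,cv(92,460),.078).round(4))
for z,p in ((.102,(82,136)),(.102,(232,258)),(.03,(230,375)),(.03,(92,178))): print(pix2w(c,V,cv(*p),z).round(4))
E
```

```text
[[ 0.5352 -0.3702]
 [ 0.5244 -0.4043]
 [ 0.4894 -0.4043]
 [ 0.5067 -0.3498]]
[ 0.5068 -0.3799  0.0301 -2.194 ] 0.00033801217594230836 hidden hole dir deg 162.2853131970429
ring [ 0.4765 -0.3716  0.145 ] nest [ 0.4726 -0.3317  0.036 ] pad [ 0.3587 -0.3073  0.078 ]
[ 0.5317 -0.2964  0.102 ]
[ 0.4659 -0.3799  0.102 ]
[ 0.415  -0.3775  0.03  ]
[ 0.5293 -0.2931  0.03  ]
```

```bash
cat >> h.py <<'E'
from scipy.spatial.transform import Rotation as R
AX=np.array([.5068,-.3799]); WD=np.radians(126.3)
def target(th=8):
    w=np.array([np.cos(WD),np.sin(WD),0]); t=np.radians(th)
    d=-w*np.sin(t)-np.array([0,0,1])*np.cos(t); y=np.array([-w[1],w[0],0])
    return np.c_[np.cross(y,d),y,d]
def rel(T,o=None):
    o=o or monitor.get_obs(); A=R.from_euler('xyz',o['tcp_rot'],degrees=True).as_matrix()
    return R.from_matrix(T@A.T).as_rotvec()
E
python3 - <<'E'
from h import *
T=target(); v=rel(T); print(v, v/.5, np.degrees(np.linalg.norm(v)))
print(T.round(3), R.from_matrix(T).as_euler('xyz',degrees=True))
# other half turn
T2=T@np.diag([-1,-1,1]); print(rel(T2))
E
```

```text
[-0.04878747 -0.14039501 -1.21497264] [-0.09757495 -0.28079002 -2.42994528] 70.1317542542327
[[ 0.586 -0.806  0.082]
 [-0.798 -0.592 -0.112]
 [ 0.139  0.    -0.99 ]] [180.   -8.  -53.7]
[-0.15524311  0.05196981  1.92107912]
```

carry_out(
  plan=[
    {"travel":[0.36,0.175,0.05],"angular":[0,0,-0.811],"grip":1},
    {"travel":[0.36,0.175,0.05],"angular":[0,0,-0.811],"grip":1},
    {"travel":[0.36,0.175,0.05],"angular":[0,0,-0.811],"grip":1},
    {"travel":[0.36,0.175,0.05],"angular":[0,0,-0.811],"grip":1},
    {"travel":[0.36,0.175,0.05],"angular":[0,0,-0.811],"grip":1},
  ],
  grip_force=40,
)

```text
time: 0.62
ee_pos: [0.2619, -0.4751, 0.2575]
tcp_rot: [180.0, -0.0, -7.2]
wrist_force: [-0.6, 0.1, 0.4]
opening: 0.0852
grasp_force: 0.0
```

carry_out(
  plan=[
    {"travel":[0.36,0.175,0],"angular":[0,0,-0.811],"grip":1},
    {"travel":[0.36,0.175,0],"angular":[0,0,-0.811],"grip":1},
    {"travel":[0.36,0.175,0],"angular":[0,0,-0.811],"grip":1},
    {"travel":[0.36,0.175,0],"angular":[0,0,-0.811],"grip":1},
    {"travel":[0.36,0.175,0],"angular":[0,0,-0.811],"grip":1},
  ],
)

```text
time: 1.03
ee_pos: [0.3689, -0.4231, 0.2566]
tcp_rot: [-180.0, 0.1, -30.3]
wrist_force: [-0.2, -0.7, 0.2]
opening: 0.0854
grasp_force: 0.0
```

carry_out(
  plan=[
    {"travel":[0.3,0.175,0],"angular":[0,0,-0.811],"grip":1},
    {"travel":[0.3,0.175,0],"angular":[0,0,-0.811],"grip":1},
    {"travel":[0.3,0.175,0],"angular":[0,0,-0.811],"grip":1},
    {"travel":[0.3,0.175,0],"angular":[0,0,-0.811],"grip":1},
    {"travel":[0.3,0.175,0],"angular":[0,0,-0.811],"grip":1},
    {"travel":[0.3,0.175,0],"angular":[0,0,-0.811],"grip":1},
  ],
)

```text
time: 1.53
ee_pos: [0.3871, -0.4334, 0.2571]
tcp_rot: [-177.9, 0.1, -49.0]
wrist_force: [-0.7, 0.7, 0.5]
opening: 0.086
grasp_force: 0.0
```

carry_out(
  plan=[
    {"travel":[0,0,0],"angular":[-0.225,-0.165,0],"grip":0.2},
    {"travel":[0,0,0],"angular":[-0.225,-0.165,0],"grip":0.2},
    {"travel":[0,0,0],"angular":[-0.225,-0.165,0],"grip":0.2},
    {"travel":[0,0,0],"angular":[-0.225,-0.165,0],"grip":0.2},
  ],
)

```text
time: 1.87
ee_pos: [0.3881, -0.4327, 0.26]
tcp_rot: [-178.5, -8.0, -48.7]
wrist_force: [0.4, -0.2, 0.2]
opening: 0.051
grasp_force: 0.0
```

```bash
python3 - <<'E'
from h import *
o,c=shot('wrist','w1.png',s=1.5); print(o['time'],o['ee_pos'],o['tcp_rot'],o['opening'],o['wrist_force'],o['q'].round(1)); print(rel(target(),o))
V=view(c,o); P=[[*AX,.107],[.4782,-.3708,.145],[*(AX+.06*np.array([np.cos(WD),np.sin(WD)])),.036],[.3587,-.3073,.078]]
print(w2pix(c,V,P)*1.5)
shot('scene','s1.png',s=1.2)
E
```

```text
1.8667 [ 0.38811053 -0.43265151  0.25999982] [-178.46356369   -8.00720568  -48.72056414] 0.05096079115418961 [ 0.43415392 -0.21254443  0.16923189] [-48.8   1.6   8.   88.4   1.6 179.9]
[-0.01654317  0.02078393 -0.09063616]
[[186.67992387 231.66793156]
 [188.50663318 285.68568032]
 [223.56849473 303.66552488]
 [306.97818454 445.79385168]]
```

View pics/w1.png

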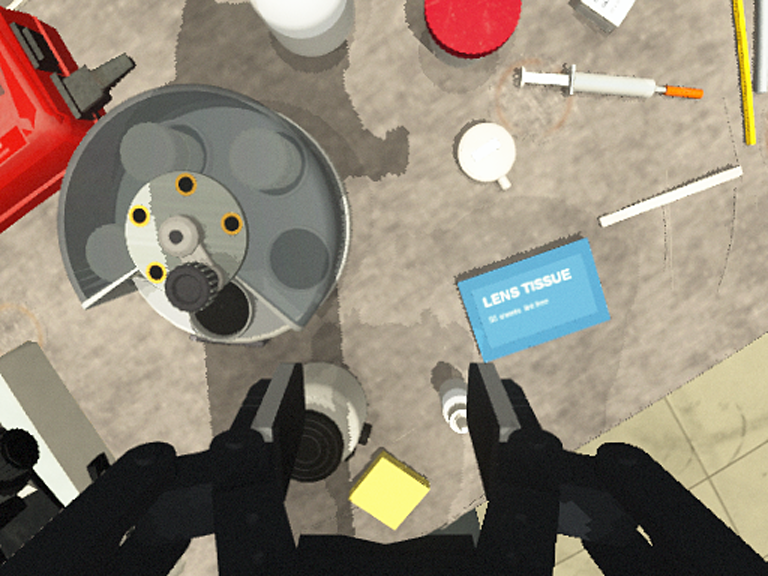

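View pics/s1.png

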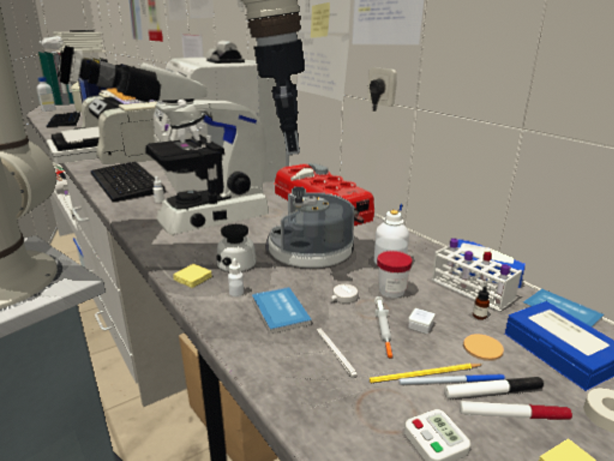

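The pictures show the arm stuck at the last joint's limit (q6 = 180°), with the ring at (192,287) and the mixer head at (313,445), both within 3 mm of prediction. I'll take the other half turn, which has the same grasp.

carry_out(
  plan=[
    {"travel":[0,0,0],"angular":[-0.08,0.11,0.99],"grip":0.2},
    {"travel":[0,0,0],"angular":[-0.08,0.11,0.99],"grip":0.2},
    {"travel":[0,0,0],"angular":[-0.08,0.11,0.99],"grip":0.2},
    {"travel":[0,0,0],"angular":[-0.08,0.11,0.99],"grip":0.2},
    {"travel":[0,0,0],"angular":[-0.08,0.11,0.99],"grip":0.2},
  ],
)

```text
time: 2.38
ee_pos: [0.3895, -0.4331, 0.2584]
tcp_rot: [177.8, -6.6, -19.5]
wrist_force: [-0.6, -0.2, 0.2]
opening: 0.0515
grasp_force: 0.0
```

carry_out(
  plan=[
    {"travel":[0,0,0],"angular":[-0.08,0.11,0.99],"grip":0.2},
    {"travel":[0,0,0],"angular":[-0.08,0.11,0.99],"grip":0.2},
    {"travel":[0,0,0],"angular":[-0.08,0.11,0.99],"grip":0.2},
    {"travel":[0,0,0],"angular":[-0.08,0.11,0.99],"grip":0.2},
    {"travel":[0,0,0],"angular":[-0.08,0.11,0.99],"grip":0.2},
  ],
)

```text
time: 2.8
ee_pos: [0.3892, -0.4329, 0.258]
tcp_rot: [175.3, -3.7, 8.8]
wrist_force: [0.3, -0.4, -0.2]
opening: 0.051
grasp_force: 0.0
```

carry_out(
  plan=[
    {"travel":[0,0,0],"angular":[-0.08,0.11,0.99],"grip":0.2},
    {"travel":[0,0,0],"angular":[-0.08,0.11,0.99],"grip":0.2},
    {"travel":[0,0,0],"angular":[-0.08,0.11,0.99],"grip":0.2},
    {"travel":[0,0,0],"angular":[-0.08,0.11,0.99],"grip":0.2},
    {"travel":[0,0,0],"angular":[-0.08,0.11,0.99],"grip":0.2},
  ],
)

```text
time: 3.22
ee_pos: [0.3891, -0.4327, 0.2578]
tcp_rot: [174.4, 0.1, 37.1]
wrist_force: [-0.6, 0.8, -0.2]
opening: 0.0511
grasp_force: 0.0
```

carry_out(
  plan=[
    {"travel":[0,0,0],"angular":[-0.08,0.11,0.99],"grip":0.2},
    {"travel":[0,0,0],"angular":[-0.08,0.11,0.99],"grip":0.2},
    {"travel":[0,0,0],"angular":[-0.08,0.11,0.99],"grip":0.2},
    {"travel":[0,0,0],"angular":[-0.08,0.11,0.99],"grip":0.2},
    {"travel":[0,0,0],"angular":[-0.08,0.11,0.99],"grip":0.2},
  ],
)

```text
time: 3.63
ee_pos: [0.3889, -0.4326, 0.2577]
tcp_rot: [175.4, 3.8, 65.3]
wrist_force: [0.2, 0.2, 0.6]
opening: 0.0517
grasp_force: 0.0
```

carry_out(
  plan=[
    {"travel":[0,0,0],"angular":[-0.08,0.11,0.99],"grip":0.2},
    {"travel":[0,0,0],"angular":[-0.08,0.11,0.99],"grip":0.2},
    {"travel":[0,0,0],"angular":[-0.08,0.11,0.99],"grip":0.2},
    {"travel":[0,0,0],"angular":[-0.08,0.11,0.99],"grip":0.2},
    {"travel":[0,0,0],"angular":[-0.08,0.11,0.99],"grip":0.2},
  ],
)

```text
time: 4.05
ee_pos: [0.3888, -0.4325, 0.2576]
tcp_rot: [178.1, 6.6, 93.9]
wrist_force: [-0.1, -0.7, 0.1]
opening: 0.0511
grasp_force: 0.0
```

```bash
python3 - <<'E'
from h import *
o=monitor.get_obs(); T=target()@np.diag([-1,-1,1]); print(o['ee_pos'],o['tcp_rot'],o['q'].round(1)); print(rel(T,o)/.5, (np.array([.4789,-.3717,.2])-o['ee_pos'])/.3)
E
```

```text
[ 0.38880851 -0.43252675  0.25760089] [178.08329689   6.57392874  93.87840323] [-46.8   3.3   9.7  90.1  -2.7  39.1]
[-0.07046445  0.04583221  1.1230768 ] [ 0.30030495  0.20275584 -0.19200296]
```

carry_out(
  plan=[
    {"travel":[0.3,0.203,0],"angular":[-0.06,0.06,0.9],"grip":0.2},
    {"travel":[0.3,0.203,0],"angular":[-0.06,0.06,0.9],"grip":0.2},
    {"travel":[0.3,0.203,0],"angular":[-0.06,0.06,0.9],"grip":0.2},
    {"travel":[0.3,0.203,0],"angular":[-0.06,0.06,0.9],"grip":0.2},
    {"travel":[0.3,0.203,0],"angular":[-0.06,0.06,0.9],"grip":0.2},
  ],
)

```text
time: 4.47
ee_pos: [0.4798, -0.3706, 0.2572]
tcp_rot: [-179.8, 7.7, 119.9]
wrist_force: [-0.4, 0.6, -0.1]
opening: 0.0512
grasp_force: 0.0
```

```bash
cat >> h.py <<'E'
T2=target()@np.diag([-1,-1,1])
def dv(p,o=None):
    o=o or monitor.get_obs(); return ((np.array(p)-o['ee_pos'])/.3).round(4),(rel(T2,o)/.5).round(3)
E
python3 - <<'E'
from h import *
o,c=shot('wrist','w2.png',s=1.5); print(o['ee_pos'],o['tcp_rot'],o['q'].round(1)); print(dv([.4789,-.3717,.2]))
V=view(c,o); P=[[*AX,.119],[.4782,-.3708,.145],[*(AX+.06*np.array([np.cos(WD),np.sin(WD)])),.036],[.3587,-.3073,.078]]
print(w2pix(c,V,P)*1.5)
E
```

```text
[ 0.47984074 -0.37062209  0.25718107] [-179.78914369    7.67648939  119.88307754] [-36.2   6.   12.5  89.5  -3.3  23.7]
(array([-0.0005, -0.0014, -0.191 ]), array([-0.005, -0.012,  0.233]))
[[417.74314994 274.15858448]
 [381.13313359 255.63095455]
 [403.09240921 140.40945507]
 [247.54768525  10.78543264]]
```

View pics/w2.png

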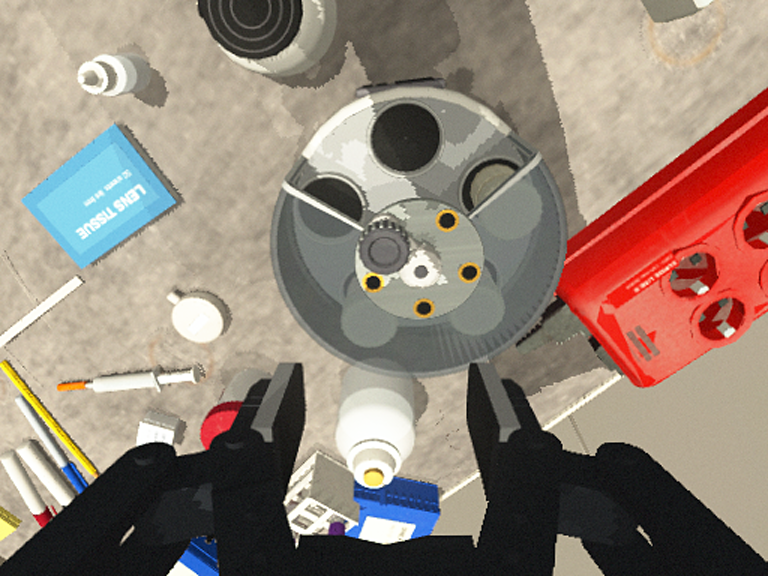

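The ring top is at (384,246), the hub cap at (421,271), the empty nest at (405,139), and the mixer head at about (252,8), partly cut off.

```bash
python3 - <<'E'
from h import *
o,c=shot('wrist'); V=view(c,o)
for n,p,z in [('cap',(421,271),.119),('ring',(384.5,246),.145),('nest',(405,139),.036),('pad',(252,8),.078)]: print(n,pix2w(c,V,((p[0]+.5)/1.5-.5,(p[1]+.5)/1.5-.5),z).round(4))
H=np.array([pix2w(c,V,((x+.5)/1.5-.5,(y+.5)/1.5-.5),.107)[:2] for x,y in [(447,219),(469,272),(424,308),(373,283)]]); print(H.round(4),np.linalg.norm(H-np.roll(H,1,0),axis=1))
# opposite circle fit
A=np.c_[2*H,np.ones(4)]; s=np.linalg.lstsq(A,(H**2).sum(1),rcond=None)[0]; print(s[:2],np.sqrt(s[2]+s[:2]@s[:2])); d=H-s[:2]; print(np.degrees(np.arctan2(d[:,1],d[:,0])))
E
```

```text
cap [ 0.5064 -0.3781  0.119 ]
ring [ 0.4762 -0.3661  0.145 ]
nest [ 0.4711 -0.3307  0.036 ]
pad [ 0.3596 -0.305   0.078 ]
[[ 0.5059 -0.3477]
 [ 0.5348 -0.3689]
 [ 0.5244 -0.4026]
 [ 0.4891 -0.4032]] [0.05796757 0.03583663 0.03532903 0.03522524]
[ 0.50609534 -0.37816684] 0.030349785419799616
[  90.40001471   17.94205671  -53.24209942 -124.10144997]
```

```bash
sed -i 's/^AX=.*/AX=np.array([.5063,-.3788]); WD=np.radians(126.3)/' h.py; python3 -c "
from h import *
print(dv([.4779,-.3699,.135]))"
```

```text
(array([-0.0023,  0.006 , -0.4079]), array([-0.005, -0.012,  0.234]))
```

carry_out(
  plan=[
    {"travel":[-0.002,0.006,-0.2],"angular":[-0.005,-0.012,0.234],"grip":0.2},
    {"travel":[-0.002,0.006,-0.2],"angular":[-0.005,-0.012,0.234],"grip":0.2},
    {"travel":[-0.002,0.006,-0.3],"angular":[-0.005,-0.012,0.234],"grip":0.2},
    {"travel":[-0.002,0.006,-0.36],"angular":[-0.005,-0.012,0.234],"grip":0.2},
    {"travel":[-0.002,0.006,-0.395],"angular":[-0.005,-0.012,0.234],"grip":0.2},
    {"travel":[-0.002,0.006,-0.408],"angular":[-0.005,-0.012,0.234],"grip":0.2},
    {"travel":[-0.002,0.006,-0.408],"angular":[-0.005,-0.012,0.234],"grip":0.2},
  ],
)

```text
time: 5.15
ee_pos: [0.4776, -0.3702, 0.1348]
tcp_rot: [-179.9, 8.0, 126.6]
wrist_force: [-0.3, -0.8, 0.8]
opening: 0.0515
grasp_force: 0.0
```

carry_out(
  plan=[
    {"travel":[0,0,0],"angular":[0,0,0],"grip":-0.6},
    {"travel":[0,0,0],"angular":[0,0,0],"grip":-0.6},
    {"travel":[0,0,0],"angular":[0,0,0],"grip":-0.6},
    {"travel":[0,0,0],"angular":[0,0,0],"grip":-0.6},
    {"travel":[0,0,0],"angular":[0,0,0],"grip":-0.6},
    {"travel":[0,0,0],"angular":[0,0,0],"grip":-0.6},
  ],
  grip_force=30,
)

```text
time: 5.65
ee_pos: [0.4786, -0.3704, 0.1367]
tcp_rot: [-180.0, 8.2, 126.8]
wrist_force: [-1.2, -0.4, 5.3]
opening: 0.0248
grasp_force: 29.5
```

```bash
python3 - <<'E'
from h import *
o,c=shot('wrist','w3.png',s=1.2); print(o['ee_pos'],o['tcp_rot'],o['q'].round(1),o['wrist_force'],o['opening'],o['grasp_force'])
E
```

```text
[ 0.47864504 -0.3703748   0.1366884 ] [-179.95531641    8.16296979  126.82462159] [-36.7   4.   -3.1  75.1  -2.4  16.4] [-1.16861046 -0.37536925  5.26908922] 0.024798923209522733 29.484507143497467
```

View pics/w3.png

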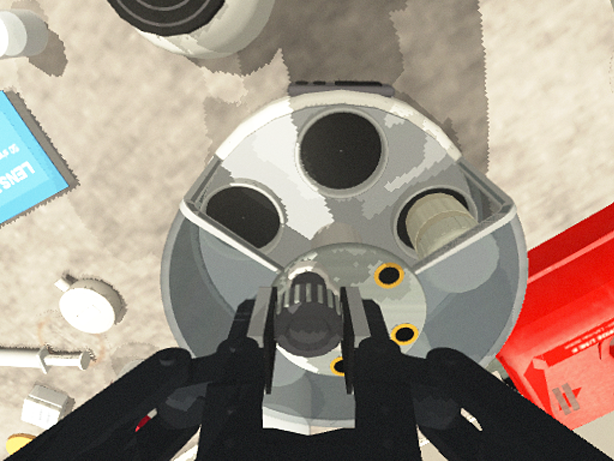

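The ring is gripped between the pads at (310,310) in the picture, with opening 25 mm. Next I work out the arc numbers.

```bash
python3 - <<'E'
from h import *
for k in range(4):
    a0=np.radians(162.3+72*k)
    for f in np.radians([12,24,36,48,60,72]):
        print(k,(np.array([np.cos(a0+f)-np.cos(a0),np.sin(a0+f)-np.sin(a0)])*.1).round(4).tolist())
E
```

```text
0 [-0.0042, -0.0205]
0 [-0.0041, -0.0414]
0 [0.0003, -0.0618]
0 [0.0089, -0.0809]
0 [0.0213, -0.0977]
0 [0.0369, -0.1116]
1 [0.0182, -0.0104]
1 [0.0381, -0.0167]
1 [0.0589, -0.0188]
1 [0.0797, -0.0165]
1 [0.0995, -0.0099]
1 [0.1176, 0.0006]
2 [0.0155, 0.0141]
2 [0.0277, 0.031]
2 [0.0361, 0.0502]
2 [0.0403, 0.0707]
2 [0.0402, 0.0916]
2 [0.0357, 0.112]
3 [-0.0086, 0.0191]
3 [-0.021, 0.0359]
3 [-0.0366, 0.0498]
3 [-0.0547, 0.0602]
3 [-0.0747, 0.0665]
3 [-0.0955, 0.0686]
```

carry_out(
  plan=[
    {"travel":[0,0,0.012],"angular":[0,0,0],"grip":-0.6},
    {"travel":[0,0,0.025],"angular":[0,0,0],"grip":-0.6},
    {"travel":[0,0,0.035],"angular":[0,0,0],"grip":-0.6},
    {"travel":[0,0,0.035],"angular":[0,0,0],"grip":-0.6},
  ],
)

```text
time: 6.03
ee_pos: [0.4784, -0.3698, 0.1456]
tcp_rot: [-179.9, 8.0, 126.9]
wrist_force: [3.5, -1.8, -8.0]
opening: 0.0247
grasp_force: 29.9
```

carry_out(
  plan=[
    {"travel":[-0.0042,-0.0205,0],"angular":[0,0,0],"grip":-0.6},
    {"travel":[-0.0041,-0.0414,0],"angular":[0,0,0],"grip":-0.6},
    {"travel":[0.0003,-0.0618,0],"angular":[0,0,0],"grip":-0.6},
    {"travel":[0.0089,-0.0809,0],"angular":[0,0,0],"grip":-0.6},
    {"travel":[0.0213,-0.0977,0],"angular":[0,0,0],"grip":-0.6},
    {"travel":[0.0369,-0.1116,0],"angular":[0,0,0],"grip":-0.6},
    {"travel":[0.0369,-0.1116,0],"angular":[0,0,0],"grip":-0.6},
  ],
)

```text
time: 6.62
ee_pos: [0.4898, -0.404, 0.1447]
tcp_rot: [-179.9, 8.0, 126.8]
wrist_force: [1.7, 0.9, -6.5]
opening: 0.0248
grasp_force: 30.2
```

carry_out(
  plan=[
    {"travel":[0,0,-0.015],"angular":[0,0,0],"grip":-0.6},
    {"travel":[0,0,-0.03],"angular":[0,0,0],"grip":-0.6},
    {"travel":[0,0,-0.035],"angular":[0,0,0],"grip":-0.6},
    {"travel":[0,0,-0.035],"angular":[0,0,0],"grip":-0.6},
  ],
)

```text
time: 6.95
ee_pos: [0.4898, -0.404, 0.1368]
tcp_rot: [-180.0, 8.2, 126.8]
wrist_force: [1.7, -0.3, 3.2]
opening: 0.0246
grasp_force: 31.0
```

carry_out(
  plan=[
    {"travel":[0,0,0],"angular":[0,0,0],"grip":0.2},
    {"travel":[0,0,0],"angular":[0,0,0],"grip":0.2},
    {"travel":[0,0,0],"angular":[0,0,0],"grip":0.2},
    {"travel":[0,0,0],"angular":[0,0,0],"grip":0.2},
    {"travel":[-0.06,0.08,0.13],"angular":[0,0,0],"grip":0.2},
    {"travel":[-0.12,0.17,0.24],"angular":[0,0,0],"grip":0.2},
    {"travel":[-0.12,0.17,0.24],"angular":[0,0,0],"grip":0.2},
    {"travel":[-0.12,0.17,0.24],"angular":[0,0,0],"grip":0.2},
  ],
)

```text
time: 7.62
ee_pos: [0.4533, -0.3518, 0.2109]
tcp_rot: [180.0, 8.3, 126.9]
wrist_force: [0.1, 0.1, 0.3]
opening: 0.0515
grasp_force: 0.0
```

```bash
python3 - <<'E'
from h import *
o,c=shot('wrist','w4.png',s=1.5); V=view(c,o); print(o['ee_pos'],o['tcp_rot'],o['opening'])
w=np.array([np.cos(WD),np.sin(WD)]); n=AX+.06*w
a=np.radians(162.3+72)
print(n,w2pix(c,V,[[*n,.088],[*AX,.119],[*(AX+.03*np.array([np.cos(a),np.sin(a)])),.145],[.359,-.3065,.078]])*1.5)
E
```

```text
[ 0.45330094 -0.35183795  0.210903  ] [179.98515718   8.30747598 126.86864392] 0.05150017119498196
[ 0.47077921 -0.3304443 ] [[435.69380237 234.18143643]
 [434.68070461 366.4132397 ]
 [378.0902181  414.42984878]
 [278.63292402  52.32739396]]
```

View pics/w4.png

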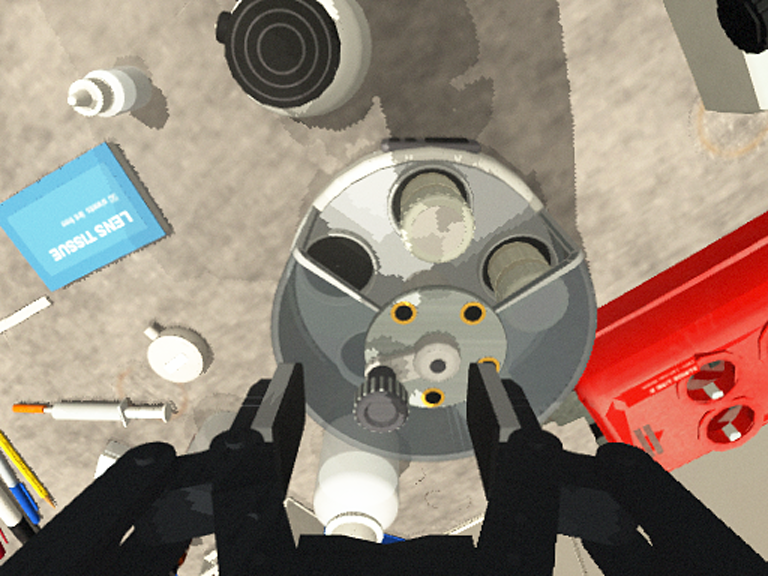

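The picture shows pot_1 at the window, cap at (437,232) against a predicted (436,234), the ring home at (380,408), and the mixer head at (283,48).

carry_out(
  plan=[
    {"travel":[0.061,0.068,0],"angular":[0,0,0],"grip":0.14},
    {"travel":[0.061,0.068,-0.08],"angular":[0,0,0],"grip":0.14},
    {"travel":[0.061,0.068,-0.18],"angular":[0,0,0],"grip":0.14},
    {"travel":[0.061,0.068,-0.28],"angular":[0,0,0],"grip":0.14},
    {"travel":[0.061,0.068,-0.38],"angular":[0,0,0],"grip":0.14},
    {"travel":[0.061,0.068,-0.45],"angular":[0,0,0],"grip":0.14},
    {"travel":[0.061,0.068,-0.45],"angular":[0,0,0],"grip":0.14},
  ],
)

```text
time: 8.25
ee_pos: [0.4687, -0.3304, 0.0646]
tcp_rot: [-179.7, 7.5, 126.9]
wrist_force: [-0.7, 0.7, -1.4]
opening: 0.0489
grasp_force: 0.0
```

carry_out(
  plan=[
    {"travel":[0,0,0],"angular":[0,0,0],"grip":-0.4},
    {"travel":[0,0,0],"angular":[0,0,0],"grip":-0.4},
    {"travel":[0,0,0],"angular":[0,0,0],"grip":-0.4},
    {"travel":[0,0,0],"angular":[0,0,0],"grip":-0.4},
    {"travel":[0,0,0],"angular":[0,0,0],"grip":-0.4},
    {"travel":[0,0,0],"angular":[0,0,0],"grip":-0.4},
  ],
  grip_force=40,
)

```text
time: 8.75
ee_pos: [0.4718, -0.3321, 0.0727]
tcp_rot: [-179.9, 8.1, 126.8]
wrist_force: [0.1, -0.3, -1.0]
opening: 0.0366
grasp_force: 40.0
```

```bash
python3 - <<'E'
from h import *
o,c=shot('top'); print(o['ee_pos'],o['tcp_rot'],o['opening'],o['wrist_force'],o['grasp_force'])
V=view(c); g=c['frame'].max(2)
u,v=w2pix(c,V,[[.359,-.3065,.078]])[0]; x0,y0=int(u)-30,int(v)-30
m=(g[y0:y0+60,x0:x0+60]<60).astype(np.uint8); n,l,s,ce=cv2.connectedComponentsWithStats(m)
for i in range(1,n):
  if s[i,4]>60: print(s[i],ce[i]+[x0,y0],pix2w(c,V,ce[i]+[x0,y0],.078).round(4))
E
```

```text
[ 0.47178659 -0.33213978  0.07273524] [-179.94826864    8.07039408  126.84971939] 0.03655396631893856 [ 0.14522954 -0.33609914 -0.95390784] 39.97983634471893
[ 18  19  26  26 467] [184.08137045 219.03640257] [ 0.3585 -0.3065  0.078 ]
```

carry_out(
  plan=[
    {"travel":[0,0,0.06],"angular":[0,0,0],"grip":-0.4},
    {"travel":[0,0,0.15],"angular":[0,0,0],"grip":-0.4},
    {"travel":[-0.04,0.01,0.25],"angular":[0,0,0],"grip":-0.4},
    {"travel":[-0.13,0.03,0.25],"angular":[0,0,0],"grip":-0.4},
    {"travel":[-0.23,0.05,0.25],"angular":[0,0,0],"grip":-0.4},
    {"travel":[-0.33,0.073,0.25],"angular":[0,0,0],"grip":-0.4},
    {"travel":[-0.373,0.083,0.25],"angular":[0,0,0],"grip":-0.4},
    {"travel":[-0.373,0.083,0.25],"angular":[0,0,0],"grip":-0.4},
  ],
)

```text
time: 9.47
ee_pos: [0.3576, -0.3066, 0.1476]
tcp_rot: [-179.9, 8.1, 126.8]
wrist_force: [0.1, -0.8, -0.2]
opening: 0.0368
grasp_force: 40.2
```

```bash
python3 - <<'E'
from h import *
o,c=shot('scene','s2.png',crop=(130,120,330,270),s=3); print(o['ee_pos'],o['tcp_rot'],o['opening'],o['wrist_force'],dv([.360,-.3072,.0367+.080],o))
E
```

```text
[ 0.35758927 -0.30658781  0.14763431] [-179.92389897    8.05408206  126.78186541] 0.03680128538853252 [ 0.11320368 -0.81040457 -0.23246806] (array([ 0.008 , -0.002 , -0.1031]), array([ 0.003, -0.001, -0.016]))
```

View pics/s2.png

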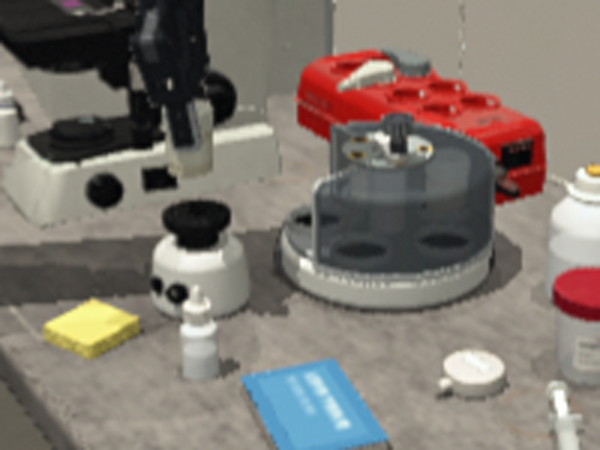

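The pot hangs upright at (190,150), above the mixer head at (195,220).

carry_out(
  plan=[
    {"travel":[0.008,-0.002,-0.05],"angular":[0,0,0],"grip":-0.4},
    {"travel":[0.008,-0.002,-0.09],"angular":[0,0,0],"grip":-0.4},
    {"travel":[0.008,-0.002,-0.1],"angular":[0,0,0],"grip":-0.4},
    {"travel":[0.008,-0.002,-0.11],"angular":[0,0,0],"grip":-0.4},
    {"travel":[0.008,-0.002,-0.12],"angular":[0,0,0],"grip":-0.4},
    {"travel":[0.008,-0.002,-0.13],"angular":[0,0,0],"grip":-0.4},
    {"travel":[0.008,-0.002,-0.14],"angular":[0,0,0],"grip":-0.4},
    {"travel":[0.008,-0.002,-0.14],"angular":[0,0,0],"grip":-0.4},
  ],
)

```text
time: 10.18
ee_pos: [0.3622, -0.3077, 0.1051]
tcp_rot: [-179.9, 8.0, 126.9]
wrist_force: [-0.2, 1.7, 4.9]
opening: 0.0365
grasp_force: 40.5
```

carry_out(
  plan=[
    {"travel":[0,0,-0.006],"angular":[0,0,0],"grip":-0.4},
    {"travel":[0,0,-0.012],"angular":[0,0,0],"grip":-0.4},
    {"travel":[0,0,-0.012],"angular":[0,0,0],"grip":-0.4},
  ],
)

```text
time: 10.43
ee_pos: [0.3623, -0.3078, 0.102]
tcp_rot: [-180.0, 8.1, 126.9]
wrist_force: [0.6, 3.3, 6.3]
opening: 0.0369
grasp_force: 40.7
```

carry_out(
  plan=[
    {"travel":[0,0,-0.005],"angular":[0,0,0],"grip":-0.4},
    {"travel":[0,0,-0.01],"angular":[0,0,0],"grip":-0.4},
    {"travel":[0,0,-0.01],"angular":[0,0,0],"grip":-0.4},
  ],
)

```text
time: 10.68
ee_pos: [0.3629, -0.3084, 0.1015]
tcp_rot: [-180.0, 8.3, 126.8]
wrist_force: [-4.7, 5.8, 21.1]
opening: 0.0367
grasp_force: 41.9
```

carry_out(
  plan=[
    {"travel":[0,0,0.006],"angular":[0,0,0],"grip":-0.4},
    {"travel":[0,0,0.006],"angular":[0,0,0],"grip":-0.4},
    {"travel":[0,0,0.006],"angular":[0,0,0],"grip":-0.4},
  ],
)

```text
time: 10.93
ee_pos: [0.3625, -0.3079, 0.1017]
tcp_rot: [-180.0, 8.1, 126.9]
wrist_force: [-2.2, 3.8, 10.1]
opening: 0.0369
grasp_force: 41.0
```

carry_out(
  plan=[
    {"travel":[0,0,0],"angular":[0,0,0],"grip":-0.4},
    {"travel":[0,0,0],"angular":[0,0,0],"grip":-0.4},
    {"travel":[0,0,0],"angular":[0,0,0],"grip":-0.4},
    {"travel":[0,0,0],"angular":[0,0,0],"grip":-0.4},
    {"travel":[0,0,0],"angular":[0,0,0],"grip":-0.4},
    {"travel":[0,0,0],"angular":[0,0,0],"grip":-0.4},
    {"travel":[0,0,0],"angular":[0,0,0],"grip":-0.4},
    {"travel":[0,0,0],"angular":[0,0,0],"grip":-0.4},
  ],
)

```text
time: 11.6
ee_pos: [0.3625, -0.308, 0.1017]
tcp_rot: [-180.0, 8.1, 126.9]
wrist_force: [-1.8, 4.0, 10.5]
opening: 0.0369
grasp_force: 41.0
```

carry_out(
  plan=[
    {"travel":[0,0,0],"angular":[0,0,0],"grip":-0.4},
    {"travel":[0,0,0],"angular":[0,0,0],"grip":-0.4},
    {"travel":[0,0,0],"angular":[0,0,0],"grip":-0.4},
    {"travel":[0,0,0],"angular":[0,0,0],"grip":-0.4},
    {"travel":[0,0,0],"angular":[0,0,0],"grip":-0.4},
    {"travel":[0,0,0],"angular":[0,0,0],"grip":-0.4},
    {"travel":[0,0,0],"angular":[0,0,0],"grip":-0.4},
    {"travel":[0,0,0],"angular":[0,0,0],"grip":-0.4},
  ],
)

```text
time: 12.27
ee_pos: [0.3625, -0.308, 0.1017]
tcp_rot: [-180.0, 8.1, 126.8]
wrist_force: [-1.7, 3.6, 10.2]
opening: 0.0369
grasp_force: 41.0
```

carry_out(
  plan=[
    {"travel":[0,0,0],"angular":[0,0,0],"grip":-0.4},
    {"travel":[0,0,0],"angular":[0,0,0],"grip":-0.4},
    {"travel":[0,0,0],"angular":[0,0,0],"grip":-0.4},
    {"travel":[0,0,0],"angular":[0,0,0],"grip":-0.4},
    {"travel":[0,0,0],"angular":[0,0,0],"grip":-0.4},
    {"travel":[0,0,0],"angular":[0,0,0],"grip":-0.4},
    {"travel":[0,0,0],"angular":[0,0,0],"grip":-0.4},
    {"travel":[0,0,0],"angular":[0,0,0],"grip":-0.4},
  ],
)

```text
time: 12.93
ee_pos: [0.3625, -0.308, 0.1017]
tcp_rot: [-180.0, 8.1, 126.9]
wrist_force: [-2.2, 2.9, 10.2]
opening: 0.0369
grasp_force: 41.0
```

carry_out(
  plan=[
    {"travel":[0,0,0.08],"angular":[0,0,0],"grip":-0.4},
    {"travel":[0,0,0.16],"angular":[0,0,0],"grip":-0.4},
    {"travel":[0.09,-0.02,0.16],"angular":[0,0,0],"grip":-0.4},
    {"travel":[0.19,-0.04,0.16],"angular":[0,0,0],"grip":-0.4},
    {"travel":[0.29,-0.06,0.16],"angular":[0,0,0],"grip":-0.4},
    {"travel":[0.364,-0.08,0.16],"angular":[0,0,0],"grip":-0.4},
    {"travel":[0.364,-0.08,0.16],"angular":[0,0,0],"grip":-0.4},
    {"travel":[0.364,-0.08,0.16],"angular":[0,0,0],"grip":-0.4},
  ],
)

```text
time: 13.6
ee_pos: [0.4716, -0.3315, 0.1472]
tcp_rot: [-179.9, 7.9, 126.9]
wrist_force: [-0.9, 0.6, -0.6]
opening: 0.0368
grasp_force: 40.3
```

```bash
python3 - <<'E'
from h import *
o,c=shot('scene','s3.png',crop=(160,110,320,230),s=4); print(o['ee_pos'],o['tcp_rot'],o['opening'],o['wrist_force'],dv([.4718,-.3321,.0715],o))
E
```

```text
[ 0.47158408 -0.33147247  0.14717378] [-179.88803317    7.91100269  126.90055386] 0.036821420383567456 [-0.87594723  0.64314354 -0.62217731] (array([ 0.0007, -0.0021, -0.2522]), array([-0.   , -0.005, -0.02 ]))
```

View pics/s3.png

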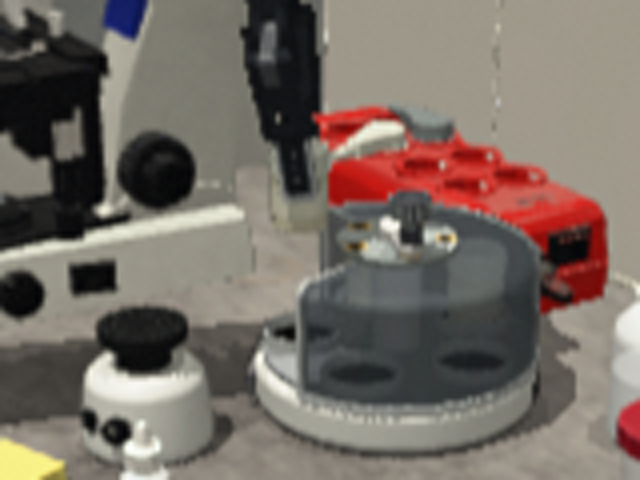

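The pot is upright at (298,195), over its nest.

carry_out(
  plan=[
    {"travel":[0,-0.002,-0.08],"angular":[0,0,-0.02],"grip":-0.4},
    {"travel":[0,-0.002,-0.16],"angular":[0,0,-0.02],"grip":-0.4},
    {"travel":[0,-0.002,-0.21],"angular":[0,0,-0.02],"grip":-0.4},
    {"travel":[0,-0.002,-0.235],"angular":[0,0,-0.02],"grip":-0.4},
    {"travel":[0,-0.002,-0.25],"angular":[0,0,-0.02],"grip":-0.4},
    {"travel":[0,-0.002,-0.25],"angular":[0,0,-0.02],"grip":-0.4},
  ],
)

```text
time: 14.15
ee_pos: [0.4705, -0.3321, 0.073]
tcp_rot: [-179.9, 8.0, 126.3]
wrist_force: [-0.0, -0.3, -0.6]
opening: 0.0369
grasp_force: 40.3
```

carry_out(
  plan=[
    {"travel":[0.002,0,-0.005],"angular":[0,0,0],"grip":-0.4},
    {"travel":[0.002,0,-0.009],"angular":[0,0,0],"grip":-0.4},
    {"travel":[0.002,0,-0.009],"angular":[0,0,0],"grip":-0.4},
  ],
)

```text
time: 14.4
ee_pos: [0.4721, -0.3324, 0.0712]
tcp_rot: [-179.9, 8.1, 126.3]
wrist_force: [-0.1, -0.4, -0.5]
opening: 0.0368
grasp_force: 40.3
```

carry_out(
  plan=[
    {"travel":[0,0,-0.004],"angular":[0,0,0],"grip":-0.4},
    {"travel":[0,0,-0.007],"angular":[0,0,0],"grip":-0.4},
    {"travel":[0,0,-0.007],"angular":[0,0,0],"grip":-0.4},
  ],
)

```text
time: 14.65
ee_pos: [0.4724, -0.3327, 0.0698]
tcp_rot: [-180.0, 8.1, 126.3]
wrist_force: [-0.5, 0.8, 6.4]
opening: 0.0365
grasp_force: 40.8
```

carry_out(
  plan=[
    {"travel":[0,0,0],"angular":[0,0,0],"grip":0.14},
    {"travel":[0,0,0],"angular":[0,0,0],"grip":0.14},
    {"travel":[0,0,0],"angular":[0,0,0],"grip":0.14},
    {"travel":[0,0,0],"angular":[0,0,0],"grip":0.14},
    {"travel":[0,0,0.07],"angular":[0,0,0],"grip":0.14},
    {"travel":[0,0,0.2],"angular":[0,0,0],"grip":0.14},
    {"travel":[0,0,0.32],"angular":[0,0,0],"grip":0.2},
    {"travel":[0,0,0.45],"angular":[0,0,0],"grip":0.2},
  ],
)

```text
time: 15.32
ee_pos: [0.4712, -0.3318, 0.2041]
tcp_rot: [-179.9, 7.9, 126.3]
wrist_force: [1.1, -0.5, 0.1]
opening: 0.0514
grasp_force: 0.0
```

```bash
python3 - <<'E'
from h import *
o,c=shot('wrist','w5.png',s=1.2); V=view(c,o); print(o['ee_pos'],o['tcp_rot'],o['opening'])
a=np.radians(162.3+72); r=AX+.03*np.array([np.cos(a),np.sin(a)]); n=AX+.06*np.array([np.cos(WD),np.sin(WD)])
print(r,dv([r[0]+.0007,r[1]-.0009,.136],o), w2pix(c,V,[[*n,.088],[*r,.145]])*1.2)
E
```

```text
[ 0.47121003 -0.33183988  0.20406036] [-179.89748859    7.9218711   126.28374915] 0.05138229407770203
[ 0.48879376 -0.40316251] (array([ 0.0609, -0.2407, -0.2269]), array([-0.   , -0.004,  0.001])) [[307.7204233  200.19359425]
 [258.72976027 347.60624121]]
```

View pics/w5.png

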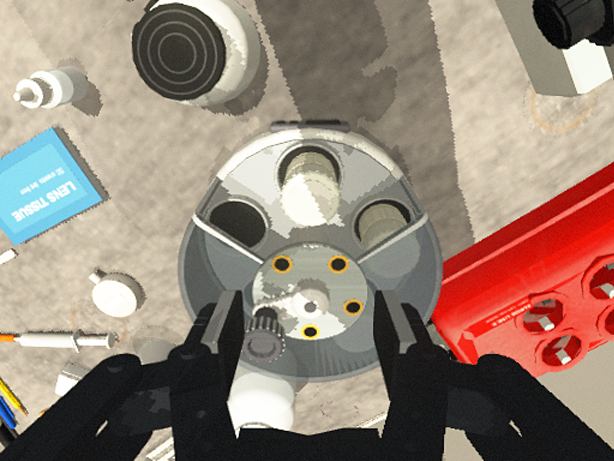

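Pot_1 stands in its nest at (310,197) and the ring is home at (265,335). Next comes notch 2.

carry_out(
  plan=[
    {"travel":[0.03,-0.12,0],"angular":[0,0,0],"grip":0.2},
    {"travel":[0.062,-0.24,0],"angular":[0,0,0],"grip":0.2},
    {"travel":[0.062,-0.24,-0.05],"angular":[0,0,0],"grip":0.2},
    {"travel":[0.062,-0.24,-0.13],"angular":[0,0,0],"grip":0.2},
    {"travel":[0.062,-0.24,-0.19],"angular":[0,0,0],"grip":0.2},
    {"travel":[0.062,-0.24,-0.22],"angular":[0,0,0],"grip":0.2},
    {"travel":[0.062,-0.24,-0.225],"angular":[0,0,0],"grip":0.2},
    {"travel":[0.062,-0.24,-0.225],"angular":[0,0,0],"grip":0.2},
  ],
)

```text
time: 16.03
ee_pos: [0.4902, -0.404, 0.1357]
tcp_rot: [-179.9, 8.0, 126.3]
wrist_force: [0.9, 0.1, 0.5]
opening: 0.0511
grasp_force: 0.0
```

carry_out(
  plan=[
    {"travel":[0,0,0],"angular":[0,0,0],"grip":-0.6},
    {"travel":[0,0,0],"angular":[0,0,0],"grip":-0.6},
    {"travel":[0,0,0],"angular":[0,0,0],"grip":-0.6},
    {"travel":[0,0,0],"angular":[0,0,0],"grip":-0.6},
    {"travel":[0,0,0],"angular":[0,0,0],"grip":-0.6},
    {"travel":[0,0,0],"angular":[0,0,0],"grip":-0.6},
  ],
  grip_force=30,
)

```text
time: 16.53
ee_pos: [0.4908, -0.4048, 0.1376]
tcp_rot: [-179.9, 8.2, 126.3]
wrist_force: [-2.5, -1.7, 6.8]
opening: 0.0248
grasp_force: 29.6
```

carry_out(
  plan=[
    {"travel":[0,0,0.012],"angular":[0,0,0],"grip":-0.6},
    {"travel":[0,0,0.025],"angular":[0,0,0],"grip":-0.6},
    {"travel":[0,0,0.036],"angular":[0,0,0],"grip":-0.6},
    {"travel":[0,0,0.036],"angular":[0,0,0],"grip":-0.6},
  ],
)

```text
time: 16.87
ee_pos: [0.49, -0.4041, 0.1465]
tcp_rot: [-179.9, 7.9, 126.3]
wrist_force: [-3.2, -1.9, -6.9]
opening: 0.0246
grasp_force: 29.8
```

carry_out(
  plan=[
    {"travel":[0,0,0.007],"angular":[0,0,0],"grip":-0.6},
    {"travel":[0.0182,-0.0104,0.007],"angular":[0,0,0],"grip":-0.6},
    {"travel":[0.0381,-0.0167,0.007],"angular":[0,0,0],"grip":-0.6},
    {"travel":[0.0589,-0.0188,0.007],"angular":[0,0,0],"grip":-0.6},
    {"travel":[0.0797,-0.0165,0.007],"angular":[0,0,0],"grip":-0.6},
    {"travel":[0.0995,-0.0099,0.007],"angular":[0,0,0],"grip":-0.6},
    {"travel":[0.1176,0.0006,0.007],"angular":[0,0,0],"grip":-0.6},
    {"travel":[0.1176,0.0006,0.007],"angular":[0,0,0],"grip":-0.6},
  ],
)

```text
time: 17.53
ee_pos: [0.5273, -0.4028, 0.1485]
tcp_rot: [180.0, 8.0, 126.4]
wrist_force: [2.8, -0.9, -6.9]
opening: 0.0242
grasp_force: 30.1
```

carry_out(
  plan=[
    {"travel":[0,0,-0.015],"angular":[0,0,0],"grip":-0.6},
    {"travel":[0,0,-0.03],"angular":[0,0,0],"grip":-0.6},
    {"travel":[0,0,-0.04],"angular":[0,0,0],"grip":-0.6},
    {"travel":[0,0,-0.04],"angular":[0,0,0],"grip":-0.6},
  ],
)

```text
time: 17.87
ee_pos: [0.5259, -0.4041, 0.1377]
tcp_rot: [-180.0, 8.1, 126.3]
wrist_force: [0.7, 0.3, -0.6]
opening: 0.0242
grasp_force: 30.8
```

carry_out(
  plan=[
    {"travel":[0,0,0],"angular":[0,0,0],"grip":0.2},
    {"travel":[0,0,0],"angular":[0,0,0],"grip":0.2},
    {"travel":[0,0,0],"angular":[0,0,0],"grip":0.2},
    {"travel":[0,0,0],"angular":[0,0,0],"grip":0.2},
    {"travel":[0,0,0.12],"angular":[0,0,0],"grip":0.2},
    {"travel":[-0.08,0.1,0.22],"angular":[0,0,0],"grip":0.2},
    {"travel":[-0.18,0.24,0.22],"angular":[0,0,0],"grip":0.2},
    {"travel":[-0.18,0.24,0.22],"angular":[0,0,0],"grip":0.2},
  ],
)

```text
time: 18.53
ee_pos: [0.4702, -0.3301, 0.205]
tcp_rot: [-180.0, 8.1, 126.3]
wrist_force: [-0.7, 0.4, -0.9]
opening: 0.0514
grasp_force: 0.0
```

```bash
cat >> h.py <<'E'
def check():
    "pot cap position against w5 picture (pot_1 standing at window), and mixer head from top camera"
    o,c=shot('wrist'); V=view(c,o); n=AX+.06*np.array([np.cos(WD),np.sin(WD)])
    ref=cv2.resize(cv2.imread('pics/w5.png'),(512,384)); f=np.ascontiguousarray(c['frame'][:,:,::-1])
    t=ref[110:195,220:300]; r=cv2.matchTemplate(f,t,cv2.TM_CCOEFF_NORMED); _,s,_,l=cv2.minMaxLoc(r)
    print('pot match',round(s,3),l,'ref (220,110)',o['ee_pos'].round(4),o['wrist_force'].round(1)); print(dv([.4718,-.3321,.0755],o))
    cv2.imwrite('pics/last.png',f)
    o,c=shot('top'); V=view(c); g=c['frame'].max(2); x0,y0=150,180
    m=(g[y0:260,x0:230]<60).astype(np.uint8); k,lb,s,ce=cv2.connectedComponentsWithStats(m)
    for i in range(1,k):
        if s[i,4]>150: print('head',s[i],pix2w(c,V,ce[i]+[x0,y0],.078).round(4))
E
python3 -c "
from h import *
check()"
```

```text
pot match 0.958 (219, 111) ref (220,110) [ 0.4702 -0.3301  0.205 ] [-0.7  0.4 -0.9]
(array([ 0.0052, -0.0066, -0.4318]), array([0.003, 0.002, 0.001]))
head [ 22  27  26  26 390] [ 0.3573 -0.3083  0.078 ]
```

carry_out(
  plan=[
    {"travel":[0.005,-0.007,-0.1],"angular":[0,0,0],"grip":0.14},
    {"travel":[0.005,-0.007,-0.2],"angular":[0,0,0],"grip":0.14},
    {"travel":[0.005,-0.007,-0.29],"angular":[0,0,0],"grip":0.14},
    {"travel":[0.005,-0.007,-0.37],"angular":[0,0,0],"grip":0.14},
    {"travel":[0.005,-0.007,-0.42],"angular":[0,0,0],"grip":0.14},
    {"travel":[0.005,-0.007,-0.438],"angular":[0,0,0],"grip":0.14},
    {"travel":[0.005,-0.007,-0.438],"angular":[0,0,0],"grip":0.14},
  ],
)

```text
time: 19.22
ee_pos: [0.4726, -0.334, 0.0696]
tcp_rot: [-179.9, 7.9, 126.3]
wrist_force: [-0.4, 0.3, 0.2]
opening: 0.0485
grasp_force: 0.0
```

carry_out(
  plan=[
    {"travel":[0,0,0],"angular":[0,0,0],"grip":-0.4},
    {"travel":[0,0,0],"angular":[0,0,0],"grip":-0.4},
    {"travel":[0,0,0],"angular":[0,0,0],"grip":-0.4},
    {"travel":[0,0,0],"angular":[0,0,0],"grip":-0.4},
    {"travel":[0,0,0],"angular":[0,0,0],"grip":-0.4},
    {"travel":[0,0,0],"angular":[0,0,0],"grip":-0.4},
  ],
  grip_force=60,
)

```text
time: 19.72
ee_pos: [0.4736, -0.3344, 0.0722]
tcp_rot: [-180.0, 8.1, 126.3]
wrist_force: [-0.2, -0.8, 2.8]
opening: 0.0364
grasp_force: 60.0
```

carry_out(
  plan=[
    {"travel":[0,0,0.06],"angular":[0,0,0],"grip":-0.4},
    {"travel":[0,0,0.15],"angular":[0,0,0],"grip":-0.4},
    {"travel":[-0.04,0.01,0.25],"angular":[0,0,0],"grip":-0.4},
    {"travel":[-0.13,0.03,0.25],"angular":[0,0,0],"grip":-0.4},
    {"travel":[-0.18,0.04,0.25],"angular":[0,0,0],"grip":-0.4},
    {"travel":[-0.18,0.04,0.25],"angular":[0,0,0],"grip":-0.4},
  ],
)

```text
time: 20.22
ee_pos: [0.4173, -0.3217, 0.1472]
tcp_rot: [-179.9, 8.0, 126.2]
wrist_force: [0.6, 0.4, -0.9]
opening: 0.0361
grasp_force: 60.0
```

```bash
python3 -c "
from h import *
o,c=shot('top','t2.png',crop=(130,80,290,260),s=3); print(o['ee_pos'],o['opening'],o['wrist_force'],dv([.360,-.3072,.0367+.080],o))"
```

```text
[ 0.41729827 -0.32173966  0.14724971] 0.03611539683175653 [ 0.6152398   0.4492887  -0.92512923] (array([-0.191 ,  0.0485, -0.1018]), array([ 0.003, -0.001,  0.002]))
```

View pics/t2.png

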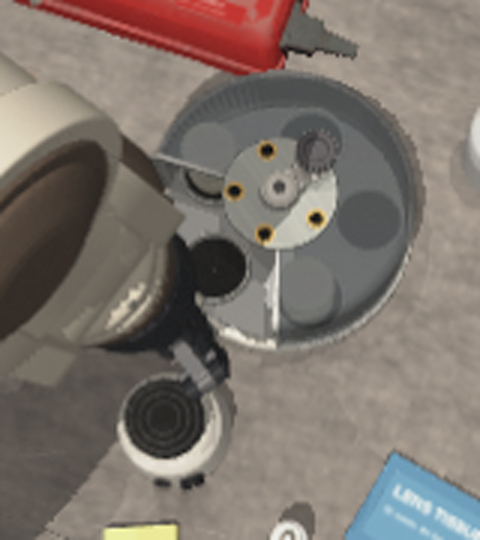

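The mixer head is unmoved at (165,417) in the crop, the ring is home at the back, and pot_1's neighbours stand in their nests.

carry_out(
  plan=[
    {"travel":[-0.08,0.02,0],"angular":[0,0,0],"grip":-0.4},
    {"travel":[-0.16,0.037,0],"angular":[0,0,0],"grip":-0.4},
    {"travel":[-0.185,0.041,0],"angular":[0,0,0],"grip":-0.4},
    {"travel":[-0.185,0.041,-0.05],"angular":[0,0,0],"grip":-0.4},
    {"travel":[-0.185,0.041,-0.08],"angular":[0,0,0],"grip":-0.4},
    {"travel":[-0.185,0.041,-0.095],"angular":[0,0,0],"grip":-0.4},
  ],
)

```text
time: 20.77
ee_pos: [0.3637, -0.3096, 0.1162]
tcp_rot: [-179.9, 7.9, 126.3]
wrist_force: [0.6, 0.4, -1.4]
opening: 0.0361
grasp_force: 60.1
```

carry_out(
  plan=[
    {"travel":[0,0,-0.01],"angular":[0,0,0],"grip":-0.4},
    {"travel":[0,0,-0.02],"angular":[0,0,0],"grip":-0.4},
    {"travel":[0,0,-0.03],"angular":[0,0,0],"grip":-0.4},
    {"travel":[0,0,-0.04],"angular":[0,0,0],"grip":-0.4},
    {"travel":[0,0,-0.04],"angular":[0,0,0],"grip":-0.4},
    {"travel":[0,0,-0.04],"angular":[0,0,0],"grip":-0.4},
  ],
)

```text
time: 21.27
ee_pos: [0.364, -0.3099, 0.1064]
tcp_rot: [-179.9, 8.1, 126.3]
wrist_force: [-2.8, 1.5, 5.6]
opening: 0.0362
grasp_force: 60.5
```

carry_out(
  plan=[
    {"travel":[0,0,-0.006],"angular":[0,0,0],"grip":-0.4},
    {"travel":[0,0,-0.011],"angular":[0,0,0],"grip":-0.4},
    {"travel":[0,0,-0.011],"angular":[0,0,0],"grip":-0.4},
    {"travel":[0,0,-0.011],"angular":[0,0,0],"grip":-0.4},
  ],
)

```text
time: 21.6
ee_pos: [0.3642, -0.3101, 0.1041]
tcp_rot: [-180.0, 8.1, 126.3]
wrist_force: [-4.2, 3.2, 12.2]
opening: 0.036
grasp_force: 61.3
```

carry_out(
  plan=[
    {"travel":[0,0,0],"angular":[0,0,0],"grip":-0.4},
    {"travel":[0,0,0],"angular":[0,0,0],"grip":-0.4},
    {"travel":[0,0,0],"angular":[0,0,0],"grip":-0.4},
    {"travel":[0,0,0],"angular":[0,0,0],"grip":-0.4},
    {"travel":[0,0,0],"angular":[0,0,0],"grip":-0.4},
    {"travel":[0,0,0],"angular":[0,0,0],"grip":-0.4},
    {"travel":[0,0,0],"angular":[0,0,0],"grip":-0.4},
    {"travel":[0,0,0],"angular":[0,0,0],"grip":-0.4},
  ],
)

```text
time: 22.27
ee_pos: [0.3642, -0.3101, 0.1041]
tcp_rot: [-180.0, 8.1, 126.3]
wrist_force: [-3.9, 3.3, 11.9]
opening: 0.0364
grasp_force: 61.3
```

carry_out(
  plan=[
    {"travel":[0,0,0],"angular":[0,0,0],"grip":-0.4},
    {"travel":[0,0,0],"angular":[0,0,0],"grip":-0.4},
    {"travel":[0,0,0],"angular":[0,0,0],"grip":-0.4},
    {"travel":[0,0,0],"angular":[0,0,0],"grip":-0.4},
    {"travel":[0,0,0],"angular":[0,0,0],"grip":-0.4},
    {"travel":[0,0,0],"angular":[0,0,0],"grip":-0.4},
    {"travel":[0,0,0],"angular":[0,0,0],"grip":-0.4},
    {"travel":[0,0,0],"angular":[0,0,0],"grip":-0.4},
  ],
)

```text
time: 22.93
ee_pos: [0.3641, -0.3101, 0.1041]
tcp_rot: [-180.0, 8.1, 126.3]
wrist_force: [-4.5, 4.1, 11.7]
opening: 0.0363
grasp_force: 61.3
```

carry_out(
  plan=[
    {"travel":[0,0,0],"angular":[0,0,0],"grip":-0.4},
    {"travel":[0,0,0],"angular":[0,0,0],"grip":-0.4},
    {"travel":[0,0,0],"angular":[0,0,0],"grip":-0.4},
    {"travel":[0,0,0],"angular":[0,0,0],"grip":-0.4},
    {"travel":[0,0,0],"angular":[0,0,0],"grip":-0.4},
    {"travel":[0,0,0],"angular":[0,0,0],"grip":-0.4},
    {"travel":[0,0,0],"angular":[0,0,0],"grip":-0.4},
    {"travel":[0,0,0],"angular":[0,0,0],"grip":-0.4},
  ],
)

```text
time: 23.6
ee_pos: [0.3642, -0.3101, 0.1041]
tcp_rot: [-180.0, 8.1, 126.3]
wrist_force: [-4.4, 3.4, 11.7]
opening: 0.0362
grasp_force: 61.3
```

carry_out(
  plan=[
    {"travel":[0,0,0],"angular":[0,0,0],"grip":-0.4},
    {"travel":[0,0,0],"angular":[0,0,0],"grip":-0.4},
    {"travel":[0,0,0],"angular":[0,0,0],"grip":-0.4},
  ],
)

```text
time: 23.85
ee_pos: [0.3642, -0.3101, 0.1041]
tcp_rot: [-180.0, 8.1, 126.3]
wrist_force: [-3.6, 3.6, 11.7]
opening: 0.036
grasp_force: 61.3
```

carry_out(
  plan=[
    {"travel":[0,0,0.08],"angular":[0,0,0],"grip":-0.4},
    {"travel":[0,0,0.15],"angular":[0,0,0],"grip":-0.4},
    {"travel":[0.09,-0.02,0.15],"angular":[0,0,0],"grip":-0.4},
    {"travel":[0.19,-0.04,0.15],"angular":[0,0,0],"grip":-0.4},
    {"travel":[0.29,-0.06,0.15],"angular":[0,0,0],"grip":-0.4},
    {"travel":[0.364,-0.08,0.15],"angular":[0,0,0],"grip":-0.4},
    {"travel":[0.364,-0.08,0.15],"angular":[0,0,0],"grip":-0.4},
    {"travel":[0.364,-0.08,0.15],"angular":[0,0,0],"grip":-0.4},
  ],
)

```text
time: 24.52
ee_pos: [0.4735, -0.3337, 0.1465]
tcp_rot: [-179.9, 7.9, 126.3]
wrist_force: [-1.1, -0.1, -0.4]
opening: 0.0359
grasp_force: 60.1
```

```bash
python3 -c "
from h import *
o=monitor.get_obs(); print(o['ee_pos'],o['opening'],o['wrist_force'],dv([.4736,-.3344,.0715],o))"
```

```text
[ 0.47347821 -0.33368156  0.14650821] 0.035948914006305344 [-1.08092058 -0.1268898  -0.38886085] (array([ 0.0004, -0.0024, -0.25  ]), array([-0.   , -0.005, -0.001]))
```

carry_out(
  plan=[
    {"travel":[0,-0.002,-0.08],"angular":[0,0,0],"grip":-0.4},
    {"travel":[0,-0.002,-0.16],"angular":[0,0,0],"grip":-0.4},
    {"travel":[0,-0.002,-0.21],"angular":[0,0,0],"grip":-0.4},
    {"travel":[0,-0.002,-0.235],"angular":[0,0,0],"grip":-0.4},
    {"travel":[0,-0.002,-0.242],"angular":[0,0,0],"grip":-0.4},
    {"travel":[0,-0.002,-0.247],"angular":[0,0,0],"grip":-0.4},
    {"travel":[0,-0.002,-0.247],"angular":[0,0,0],"grip":-0.4},
  ],
)

```text
time: 25.1
ee_pos: [0.473, -0.3347, 0.0744]
tcp_rot: [-180.0, 8.1, 126.3]
wrist_force: [0.1, -0.0, -0.2]
opening: 0.0365
grasp_force: 60.1
```

carry_out(
  plan=[
    {"travel":[0,0,-0.004],"angular":[0,0,0],"grip":-0.4},
    {"travel":[0,0,-0.008],"angular":[0,0,0],"grip":-0.4},
    {"travel":[0,0,-0.008],"angular":[0,0,0],"grip":-0.4},
  ],
)

```text
time: 25.35
ee_pos: [0.4734, -0.3348, 0.0722]
tcp_rot: [-180.0, 8.1, 126.3]
wrist_force: [-0.1, -0.2, 3.8]
opening: 0.0363
grasp_force: 60.4
```

carry_out(
  plan=[
    {"travel":[0,0,0],"angular":[0,0,0],"grip":0.14},
    {"travel":[0,0,0],"angular":[0,0,0],"grip":0.14},
    {"travel":[0,0,0],"angular":[0,0,0],"grip":0.14},
    {"travel":[0,0,0],"angular":[0,0,0],"grip":0.14},
    {"travel":[0,0,0.07],"angular":[0,0,0],"grip":0.14},
    {"travel":[0,0,0.2],"angular":[0,0,0],"grip":0.14},
    {"travel":[-0.005,0.009,0.32],"angular":[0,0,0],"grip":0.2},
    {"travel":[-0.005,0.009,0.44],"angular":[0,0,0],"grip":0.2},
  ],
)

```text
time: 26.02
ee_pos: [0.4708, -0.3313, 0.2044]
tcp_rot: [-179.9, 8.0, 126.3]
wrist_force: [-0.0, -0.3, -0.4]
opening: 0.0513
grasp_force: 0.0
```

```bash
python3 -c "
from h import *
check(); print(dv([.5262,-.4038,.1362]))"
```

```text
pot match 0.955 (219, 111) ref (220,110) [ 0.4708 -0.3313  0.2044] [-0.  -0.3 -0.4]
(array([ 0.0033, -0.0028, -0.4297]), array([ 0.001, -0.003,  0.001]))
head [ 22  27  26  26 381] [ 0.3573 -0.3084  0.078 ]
(array([ 0.1771, -0.2364, -0.2455]), array([0.012, 0.014, 0.001]))
```

carry_out(
  plan=[
    {"travel":[0.09,-0.12,0],"angular":[0,0,0],"grip":0.2},
    {"travel":[0.179,-0.238,0],"angular":[0,0,0],"grip":0.2},
    {"travel":[0.179,-0.238,-0.05],"angular":[0,0,0],"grip":0.2},
    {"travel":[0.179,-0.238,-0.13],"angular":[0,0,0],"grip":0.2},
    {"travel":[0.179,-0.238,-0.19],"angular":[0,0,0],"grip":0.2},
    {"travel":[0.179,-0.238,-0.22],"angular":[0,0,0],"grip":0.2},
    {"travel":[0.179,-0.238,-0.226],"angular":[0,0,0],"grip":0.2},
    {"travel":[0.179,-0.238,-0.226],"angular":[0,0,0],"grip":0.2},
  ],
)

```text
time: 26.78
ee_pos: [0.5248, -0.4029, 0.135]
tcp_rot: [-179.9, 8.0, 126.3]
wrist_force: [-1.1, 0.6, -0.2]
opening: 0.0515
grasp_force: 0.0
```

carry_out(
  plan=[
    {"travel":[0,0,0],"angular":[0,0,0],"grip":-0.6},
    {"travel":[0,0,0],"angular":[0,0,0],"grip":-0.6},
    {"travel":[0,0,0],"angular":[0,0,0],"grip":-0.6},
    {"travel":[0,0,0],"angular":[0,0,0],"grip":-0.6},
    {"travel":[0,0,0],"angular":[0,0,0],"grip":-0.6},
    {"travel":[0,0,0],"angular":[0,0,0],"grip":-0.6},
  ],
  grip_force=30,
)

```text
time: 27.28
ee_pos: [0.5255, -0.4035, 0.1371]
tcp_rot: [-180.0, 8.2, 126.3]
wrist_force: [-1.3, 0.8, 7.0]
opening: 0.025
grasp_force: 29.5
```

carry_out(
  plan=[
    {"travel":[0,0,0.012],"angular":[0,0,0],"grip":-0.6},
    {"travel":[0,0,0.025],"angular":[0,0,0],"grip":-0.6},
    {"travel":[0,0,0.04],"angular":[0,0,0],"grip":-0.6},
    {"travel":[0,0,0.04],"angular":[0,0,0],"grip":-0.6},
  ],
)

```text
time: 27.62
ee_pos: [0.5252, -0.4032, 0.1475]
tcp_rot: [-179.9, 8.0, 126.3]
wrist_force: [3.3, -2.1, -7.6]
opening: 0.0246
grasp_force: 29.9
```

Lifted 10.4 mm, so swing to notch 3.

carry_out(
  plan=[
    {"travel":[0,0,0.004],"angular":[0,0,0],"grip":-0.6},
    {"travel":[0.0155,0.0141,0.004],"angular":[0,0,0],"grip":-0.6},
    {"travel":[0.0277,0.031,0.004],"angular":[0,0,0],"grip":-0.6},
    {"travel":[0.0361,0.0502,0.004],"angular":[0,0,0],"grip":-0.6},
    {"travel":[0.0403,0.0707,0.004],"angular":[0,0,0],"grip":-0.6},
    {"travel":[0.0402,0.0916,0.004],"angular":[0,0,0],"grip":-0.6},
    {"travel":[0.0357,0.112,0.004],"angular":[0,0,0],"grip":-0.6},
    {"travel":[0.0357,0.112,0.004],"angular":[0,0,0],"grip":-0.6},
  ],
)

```text
time: 28.28
ee_pos: [0.5348, -0.3678, 0.1478]
tcp_rot: [-179.9, 7.8, 126.3]
wrist_force: [-0.5, 1.4, -8.0]
opening: 0.0245
grasp_force: 30.2
```

carry_out(
  plan=[
    {"travel":[0,0,-0.015],"angular":[0,0,0],"grip":-0.6},
    {"travel":[0,0,-0.03],"angular":[0,0,0],"grip":-0.6},
    {"travel":[0,0,-0.042],"angular":[0,0,0],"grip":-0.6},
    {"travel":[0,0,-0.042],"angular":[0,0,0],"grip":-0.6},
  ],
)

```text
time: 28.62
ee_pos: [0.536, -0.3705, 0.1372]
tcp_rot: [-179.9, 8.2, 126.2]
wrist_force: [-1.4, -1.2, 1.4]
opening: 0.0246
grasp_force: 31.0
```

carry_out(
  plan=[
    {"travel":[0,0,0],"angular":[0,0,0],"grip":0.2},
    {"travel":[0,0,0],"angular":[0,0,0],"grip":0.2},
    {"travel":[0,0,0],"angular":[0,0,0],"grip":0.2},
    {"travel":[0,0,0],"angular":[0,0,0],"grip":0.2},
    {"travel":[0,0,0.12],"angular":[0,0,0],"grip":0.2},
    {"travel":[-0.1,0.06,0.22],"angular":[0,0,0],"grip":0.2},
    {"travel":[-0.217,0.13,0.22],"angular":[0,0,0],"grip":0.2},
    {"travel":[-0.217,0.13,0.22],"angular":[0,0,0],"grip":0.2},
  ],
)

```text
time: 29.28
ee_pos: [0.467, -0.3282, 0.2038]
tcp_rot: [-179.9, 8.0, 126.3]
wrist_force: [0.6, 0.9, -0.3]
opening: 0.0514
grasp_force: 0.0
```

```bash
python3 -c "
from h import *
check()"
```

```text
pot match 0.871 (223, 115) ref (220,110) [ 0.467  -0.3282  0.2038] [ 0.6  0.9 -0.3]
(array([ 0.016 , -0.0129, -0.4277]), array([ 0.002, -0.002,  0.001]))
head [ 22  27  26  26 385] [ 0.357  -0.3083  0.078 ]
```

carry_out(
  plan=[
    {"travel":[0.014,-0.012,-0.05],"angular":[0,0,0],"grip":0.14},
    {"travel":[0.014,-0.012,-0.17],"angular":[0,0,0],"grip":0.14},
    {"travel":[0.014,-0.012,-0.28],"angular":[0,0,0],"grip":0.14},
    {"travel":[0.014,-0.012,-0.37],"angular":[0,0,0],"grip":0.14},
    {"travel":[0.014,-0.012,-0.42],"angular":[0,0,0],"grip":0.14},
    {"travel":[0.014,-0.012,-0.435],"angular":[0,0,0],"grip":0.14},
    {"travel":[0.014,-0.012,-0.435],"angular":[0,0,0],"grip":0.14},
  ],
)

```text
time: 29.97
ee_pos: [0.4748, -0.334, 0.0695]
tcp_rot: [-179.9, 7.9, 126.3]
wrist_force: [-1.0, 0.4, 0.2]
opening: 0.0487
grasp_force: 0.0
```

carry_out(
  plan=[
    {"travel":[0,0,0],"angular":[0,0,0],"grip":-0.4},
    {"travel":[0,0,0],"angular":[0,0,0],"grip":-0.4},
    {"travel":[0,0,0],"angular":[0,0,0],"grip":-0.4},
    {"travel":[0,0,0],"angular":[0,0,0],"grip":-0.4},
    {"travel":[0,0,0],"angular":[0,0,0],"grip":-0.4},
    {"travel":[0,0,0],"angular":[0,0,0],"grip":-0.4},
  ],
  grip_force=60,
)

```text
time: 30.47
ee_pos: [0.4753, -0.3344, 0.0722]
tcp_rot: [-180.0, 8.1, 126.3]
wrist_force: [0.2, -0.6, 3.2]
opening: 0.0361
grasp_force: 60.0
```

carry_out(
  plan=[
    {"travel":[0,0,0.06],"angular":[0,0,0],"grip":-0.4},
    {"travel":[0,0,0.15],"angular":[0,0,0],"grip":-0.4},
    {"travel":[-0.04,0.01,0.25],"angular":[0,0,0],"grip":-0.4},
    {"travel":[-0.13,0.03,0.25],"angular":[0,0,0],"grip":-0.4},
    {"travel":[-0.18,0.04,0.25],"angular":[0,0,0],"grip":-0.4},
    {"travel":[-0.18,0.04,0.25],"angular":[0,0,0],"grip":-0.4},
  ],
)

```text
time: 30.97
ee_pos: [0.419, -0.3218, 0.1473]
tcp_rot: [-179.9, 8.0, 126.2]
wrist_force: [0.2, 0.3, -1.3]
opening: 0.0364
grasp_force: 60.0
```

```bash
python3 -c "
from h import *
o,c=shot('top','t3.png',crop=(130,80,290,260),s=3); print(o['ee_pos'],o['opening'],o['wrist_force'])
a=cv2.imread('pics/t2.png')[375:540,100:240].astype(int);b=cv2.imread('pics/t3.png')[375:540,100:240].astype(int); print(abs(a-b).mean())"
```

```text
[ 0.41897843 -0.32178271  0.14729919] 0.036374803848943905 [ 0.20999487  0.28992264 -1.30032812]
1.3882683982683983
```

carry_out(
  plan=[
    {"travel":[-0.08,0.02,0],"angular":[0,0,0],"grip":-0.4},
    {"travel":[-0.16,0.037,0],"angular":[0,0,0],"grip":-0.4},
    {"travel":[-0.187,0.041,0],"angular":[0,0,0],"grip":-0.4},
    {"travel":[-0.187,0.041,-0.05],"angular":[0,0,0],"grip":-0.4},
    {"travel":[-0.187,0.041,-0.08],"angular":[0,0,0],"grip":-0.4},
    {"travel":[-0.187,0.041,-0.095],"angular":[0,0,0],"grip":-0.4},
  ],
)

```text
time: 31.52
ee_pos: [0.3648, -0.3096, 0.1163]
tcp_rot: [-179.9, 7.9, 126.3]
wrist_force: [1.0, -0.5, -0.2]
opening: 0.0363
grasp_force: 60.1
```

carry_out(
  plan=[
    {"travel":[0,0,-0.01],"angular":[0,0,0],"grip":-0.4},
    {"travel":[0,0,-0.02],"angular":[0,0,0],"grip":-0.4},
    {"travel":[0,0,-0.03],"angular":[0,0,0],"grip":-0.4},
    {"travel":[0,0,-0.04],"angular":[0,0,0],"grip":-0.4},
    {"travel":[0,0,-0.04],"angular":[0,0,0],"grip":-0.4},
    {"travel":[0,0,-0.04],"angular":[0,0,0],"grip":-0.4},
  ],
)

```text
time: 32.02
ee_pos: [0.3651, -0.3099, 0.1064]
tcp_rot: [-179.9, 8.1, 126.3]
wrist_force: [-1.0, 1.8, 5.2]
opening: 0.0365
grasp_force: 60.4
```

carry_out(
  plan=[
    {"travel":[0,0,-0.006],"angular":[0,0,0],"grip":-0.4},
    {"travel":[0,0,-0.011],"angular":[0,0,0],"grip":-0.4},
    {"travel":[0,0,-0.011],"angular":[0,0,0],"grip":-0.4},
    {"travel":[0,0,-0.011],"angular":[0,0,0],"grip":-0.4},
  ],
)

```text
time: 32.35
ee_pos: [0.3653, -0.3102, 0.1041]
tcp_rot: [-180.0, 8.1, 126.3]
wrist_force: [-3.1, 2.9, 12.1]
opening: 0.0363
grasp_force: 61.2
```

carry_out(
  plan=[
    {"travel":[0,0,0],"angular":[0,0,0],"grip":-0.4},
    {"travel":[0,0,0],"angular":[0,0,0],"grip":-0.4},
    {"travel":[0,0,0],"angular":[0,0,0],"grip":-0.4},
    {"travel":[0,0,0],"angular":[0,0,0],"grip":-0.4},
    {"travel":[0,0,0],"angular":[0,0,0],"grip":-0.4},
    {"travel":[0,0,0],"angular":[0,0,0],"grip":-0.4},
    {"travel":[0,0,0],"angular":[0,0,0],"grip":-0.4},
    {"travel":[0,0,0],"angular":[0,0,0],"grip":-0.4},
  ],
)

```text
time: 33.02
ee_pos: [0.3653, -0.3102, 0.1041]
tcp_rot: [-180.0, 8.1, 126.3]
wrist_force: [-4.0, 3.9, 12.1]
opening: 0.0363
grasp_force: 61.2
```

carry_out(
  plan=[
    {"travel":[0,0,0],"angular":[0,0,0],"grip":-0.4},
    {"travel":[0,0,0],"angular":[0,0,0],"grip":-0.4},
    {"travel":[0,0,0],"angular":[0,0,0],"grip":-0.4},
    {"travel":[0,0,0],"angular":[0,0,0],"grip":-0.4},
    {"travel":[0,0,0],"angular":[0,0,0],"grip":-0.4},
    {"travel":[0,0,0],"angular":[0,0,0],"grip":-0.4},
    {"travel":[0,0,0],"angular":[0,0,0],"grip":-0.4},
    {"travel":[0,0,0],"angular":[0,0,0],"grip":-0.4},
  ],
)

```text
time: 33.68
ee_pos: [0.3653, -0.3102, 0.1041]
tcp_rot: [-180.0, 8.1, 126.3]
wrist_force: [-3.2, 3.6, 12.7]
opening: 0.0366
grasp_force: 61.2
```

carry_out(
  plan=[
    {"travel":[0,0,0],"angular":[0,0,0],"grip":-0.4},
    {"travel":[0,0,0],"angular":[0,0,0],"grip":-0.4},
    {"travel":[0,0,0],"angular":[0,0,0],"grip":-0.4},
    {"travel":[0,0,0],"angular":[0,0,0],"grip":-0.4},
    {"travel":[0,0,0],"angular":[0,0,0],"grip":-0.4},
    {"travel":[0,0,0],"angular":[0,0,0],"grip":-0.4},
    {"travel":[0,0,0],"angular":[0,0,0],"grip":-0.4},
    {"travel":[0,0,0],"angular":[0,0,0],"grip":-0.4},
  ],
)

```text
time: 34.35
ee_pos: [0.3653, -0.3102, 0.1041]
tcp_rot: [-180.0, 8.1, 126.3]
wrist_force: [-3.3, 3.1, 10.6]
opening: 0.036
grasp_force: 61.2
```

carry_out(
  plan=[
    {"travel":[0,0,0],"angular":[0,0,0],"grip":-0.4},
    {"travel":[0,0,0],"angular":[0,0,0],"grip":-0.4},
    {"travel":[0,0,0],"angular":[0,0,0],"grip":-0.4},
  ],
)

```text
time: 34.6
ee_pos: [0.3653, -0.3102, 0.1041]
tcp_rot: [-180.0, 8.1, 126.3]
wrist_force: [-4.2, 5.1, 11.6]
opening: 0.0362
grasp_force: 61.2
```

carry_out(
  plan=[
    {"travel":[0,0,0.08],"angular":[0,0,0],"grip":-0.4},
    {"travel":[0,0,0.15],"angular":[0,0,0],"grip":-0.4},
    {"travel":[0.09,-0.02,0.15],"angular":[0,0,0],"grip":-0.4},
    {"travel":[0.19,-0.04,0.15],"angular":[0,0,0],"grip":-0.4},
    {"travel":[0.29,-0.06,0.15],"angular":[0,0,0],"grip":-0.4},
    {"travel":[0.364,-0.08,0.15],"angular":[0,0,0],"grip":-0.4},
    {"travel":[0.364,-0.08,0.15],"angular":[0,0,0],"grip":-0.4},
    {"travel":[0.364,-0.08,0.15],"angular":[0,0,0],"grip":-0.4},
  ],
)

```text
time: 35.27
ee_pos: [0.4746, -0.3336, 0.1465]
tcp_rot: [-179.9, 7.9, 126.3]
wrist_force: [0.1, 0.2, -1.3]
opening: 0.0363
grasp_force: 60.1
```

```bash
python3 -c "
from h import *
o=monitor.get_obs(); print(o['ee_pos'],o['opening'],o['wrist_force'],dv([.4747,-.3344,.0715],o))"
```

```text
[ 0.47460902 -0.33364703  0.1465211 ] 0.036274047427004866 [ 0.12276337  0.1865921  -1.28444029] (array([ 0.0003, -0.0025, -0.2501]), array([-0.   , -0.005, -0.001]))
```

carry_out(
  plan=[
    {"travel":[0,-0.002,-0.08],"angular":[0,0,0],"grip":-0.4},
    {"travel":[0,-0.002,-0.16],"angular":[0,0,0],"grip":-0.4},
    {"travel":[0,-0.002,-0.21],"angular":[0,0,0],"grip":-0.4},
    {"travel":[0,-0.002,-0.235],"angular":[0,0,0],"grip":-0.4},
    {"travel":[0,-0.002,-0.242],"angular":[0,0,0],"grip":-0.4},
    {"travel":[0,-0.002,-0.247],"angular":[0,0,0],"grip":-0.4},
    {"travel":[0,-0.002,-0.247],"angular":[0,0,0],"grip":-0.4},
  ],
)

```text
time: 35.85
ee_pos: [0.474, -0.3346, 0.0743]
tcp_rot: [-179.9, 8.1, 126.3]
wrist_force: [-0.4, -0.0, -0.6]
opening: 0.036
grasp_force: 60.5
```

carry_out(
  plan=[
    {"travel":[0,0,-0.004],"angular":[0,0,0],"grip":-0.4},
    {"travel":[0,0,-0.008],"angular":[0,0,0],"grip":-0.4},
    {"travel":[0,0,-0.008],"angular":[0,0,0],"grip":-0.4},
  ],
)

```text
time: 36.1
ee_pos: [0.4744, -0.3348, 0.0722]
tcp_rot: [-180.0, 8.1, 126.3]
wrist_force: [-0.1, 0.3, 3.4]
opening: 0.0359
grasp_force: 60.8
```

carry_out(
  plan=[
    {"travel":[0,0,0],"angular":[0,0,0],"grip":0.14},
    {"travel":[0,0,0],"angular":[0,0,0],"grip":0.14},
    {"travel":[0,0,0],"angular":[0,0,0],"grip":0.14},
    {"travel":[0,0,0],"angular":[0,0,0],"grip":0.14},
    {"travel":[0,0,0.07],"angular":[0,0,0],"grip":0.14},
    {"travel":[0,0,0.2],"angular":[0,0,0],"grip":0.14},
    {"travel":[-0.009,0.009,0.32],"angular":[0,0,0],"grip":0.2},
    {"travel":[-0.009,0.009,0.44],"angular":[0,0,0],"grip":0.2},
  ],
)

```text
time: 36.77
ee_pos: [0.4706, -0.3313, 0.2044]
tcp_rot: [-179.9, 8.0, 126.3]
wrist_force: [0.4, -0.1, -0.0]
opening: 0.0508
grasp_force: 0.0
```

```bash
python3 -c "
from h import *
check(); print(dv([.536,-.3705,.1362]))"
```

```text
pot match 0.881 (221, 110) ref (220,110) [ 0.4706 -0.3313  0.2044] [ 0.4 -0.1 -0. ]
(array([ 0.0039, -0.0028, -0.4298]), array([ 0.001, -0.003,  0.001]))
head [ 22  27  26  26 382] [ 0.3571 -0.3084  0.078 ]
(array([ 0.21  , -0.1255, -0.2456]), array([0.012, 0.014, 0.001]))
```

View pics/last.png

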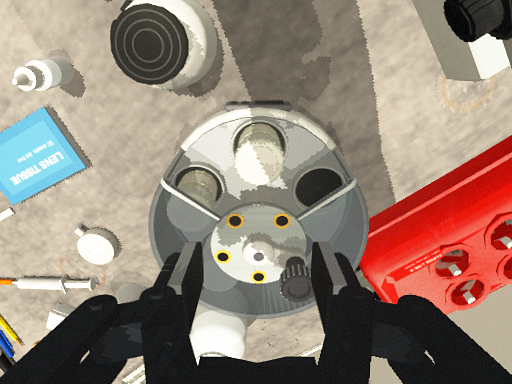

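Pot_3 stands in its nest at (260,160), the ring is home at (295,278), and an empty nest waits at right (320,187). Last notch.

carry_out(
  plan=[
    {"travel":[0.1,-0.06,0],"angular":[0,0,0],"grip":0.2},
    {"travel":[0.214,-0.129,0],"angular":[0,0,0],"grip":0.2},
    {"travel":[0.214,-0.129,-0.05],"angular":[0,0,0],"grip":0.2},
    {"travel":[0.214,-0.129,-0.13],"angular":[0,0,0],"grip":0.2},
    {"travel":[0.214,-0.129,-0.19],"angular":[0,0,0],"grip":0.2},
    {"travel":[0.214,-0.129,-0.22],"angular":[0,0,0],"grip":0.2},
    {"travel":[0.214,-0.129,-0.226],"angular":[0,0,0],"grip":0.2},
    {"travel":[0.214,-0.129,-0.226],"angular":[0,0,0],"grip":0.2},
  ],
)

```text
time: 37.53
ee_pos: [0.5352, -0.3703, 0.135]
tcp_rot: [-179.9, 8.0, 126.3]
wrist_force: [-0.3, 0.2, 1.0]
opening: 0.0514
grasp_force: 0.0
```

carry_out(
  plan=[
    {"travel":[0,0,0],"angular":[0,0,0],"grip":-0.6},
    {"travel":[0,0,0],"angular":[0,0,0],"grip":-0.6},
    {"travel":[0,0,0],"angular":[0,0,0],"grip":-0.6},
    {"travel":[0,0,0],"angular":[0,0,0],"grip":-0.6},
    {"travel":[0,0,0],"angular":[0,0,0],"grip":-0.6},
    {"travel":[0,0,0],"angular":[0,0,0],"grip":-0.6},
  ],
  grip_force=30,
)

```text
time: 38.03
ee_pos: [0.536, -0.3708, 0.137]
tcp_rot: [-180.0, 8.2, 126.3]
wrist_force: [-0.8, 0.5, 6.4]
opening: 0.0248
grasp_force: 29.5
```

carry_out(
  plan=[
    {"travel":[0,0,0.012],"angular":[0,0,0],"grip":-0.6},
    {"travel":[0,0,0.025],"angular":[0,0,0],"grip":-0.6},
    {"travel":[0,0,0.04],"angular":[0,0,0],"grip":-0.6},
    {"travel":[0,0,0.04],"angular":[0,0,0],"grip":-0.6},
  ],
)

```text
time: 38.37
ee_pos: [0.5355, -0.3701, 0.1474]
tcp_rot: [-179.9, 8.0, 126.3]
wrist_force: [2.7, 0.1, -8.5]
opening: 0.0248
grasp_force: 29.9
```

carry_out(
  plan=[
    {"travel":[0,0,0.003],"angular":[0,0,0],"grip":-0.6},
    {"travel":[-0.0086,0.0191,0.003],"angular":[0,0,0],"grip":-0.6},
    {"travel":[-0.021,0.0359,0.003],"angular":[0,0,0],"grip":-0.6},
    {"travel":[-0.0366,0.0498,0.003],"angular":[0,0,0],"grip":-0.6},
    {"travel":[-0.0547,0.0602,0.003],"angular":[0,0,0],"grip":-0.6},
    {"travel":[-0.0747,0.0665,0.003],"angular":[0,0,0],"grip":-0.6},
    {"travel":[-0.0955,0.0686,0.003],"angular":[0,0,0],"grip":-0.6},
    {"travel":[-0.0955,0.0686,0.003],"angular":[0,0,0],"grip":-0.6},
  ],
)

```text
time: 39.03
ee_pos: [0.505, -0.3499, 0.1481]
tcp_rot: [-179.8, 8.0, 126.2]
wrist_force: [-0.9, 0.7, -8.3]
opening: 0.0245
grasp_force: 30.1
```

carry_out(
  plan=[
    {"travel":[0,0,-0.015],"angular":[0,0,0],"grip":-0.6},
    {"travel":[0,0,-0.03],"angular":[0,0,0],"grip":-0.6},
    {"travel":[0,0,-0.042],"angular":[0,0,0],"grip":-0.6},
    {"travel":[0,0,-0.042],"angular":[0,0,0],"grip":-0.6},
  ],
)

```text
time: 39.37
ee_pos: [0.5078, -0.35, 0.1371]
tcp_rot: [180.0, 8.2, 126.3]
wrist_force: [-1.1, 3.9, 4.3]
opening: 0.0245
grasp_force: 31.3
```

carry_out(
  plan=[
    {"travel":[0,0,0],"angular":[0,0,0],"grip":0.2},
    {"travel":[0,0,0],"angular":[0,0,0],"grip":0.2},
    {"travel":[0,0,0],"angular":[0,0,0],"grip":0.2},
    {"travel":[0,0,0],"angular":[0,0,0],"grip":0.2},
    {"travel":[0,0,0.12],"angular":[0,0,0],"grip":0.2},
    {"travel":[-0.05,0.03,0.22],"angular":[0,0,0],"grip":0.2},
    {"travel":[-0.12,0.06,0.25],"angular":[0,0,0],"grip":0.2},
    {"travel":[-0.12,0.06,0.25],"angular":[0,0,0],"grip":0.2},
  ],
)

```text
time: 40.03
ee_pos: [0.4697, -0.3316, 0.2147]
tcp_rot: [-180.0, 8.3, 126.3]
wrist_force: [-0.1, 1.0, 0.1]
opening: 0.0513
grasp_force: 0.0
```

```bash
python3 -c "
from h import *
shot('wrist','w9.png'); o=monitor.get_obs(); print(o['ee_pos'],o['wrist_force'])"
```

```text
[ 0.47056813 -0.33200047  0.21277826] [ 0.21068085 -0.19499802  0.22535393]
```

View pics/w9.png

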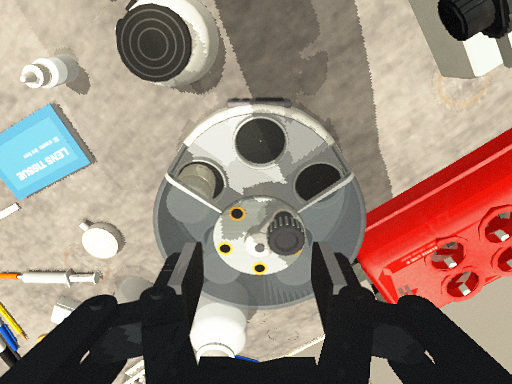

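The window shows an empty nest at (262,140), the ring is home at (287,235), and the gripper is clear. I'm handing the job in.

```bash
python3 -c "
from h import *
print(ticket.job_done())"
```

```text
the job is handed in; nothing more can be done
None
```

The job is handed in: all three pots were mixed in order, each held fully down for over 2 s at about 10–12 N (pot_1 briefly reached 21 N), and put back; the carousel now shows an empty nest with the pin home, and the judge's result is not shown to me.

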